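# Set out a sowing place

## Task

Set out a place for the next sower: centre the terracotta pot on the green saucer and the black pot on the blue saucer, with the orange cover centred on top of the black pot. Stand the yellow tin on the mat midway between the two saucers, and the green bottle close behind the tin, squarely behind it as the mat lies (towards the mat's black-striped edge). Everything stands upright and let go; leave the white pot and the red tin where they are.

Things in the scene. Friction and masses are not known exactly. Their poses are not given: they have to be found in the camera images.
- mat: white sowing mat fixed on the table, 165 x 350 mm, 2 mm thick, carrying the two saucers. Origin on the table plane (its underside), at the point midway between the two saucers; x points square across the mat, away from the robot, to the edge with the black stripe (mat reaches from -70 to +95 mm in x; the stripe from 81 to 93 mm); y points along the row of saucers, to the left; z up.
- blue_saucer: blue round saucer fixed on the mat, 100 mm across, rim 10 mm high, flat floor 5 mm above its underside and about 84 mm across. Origin at the centre of its underside, 118 mm from the mat's origin along the mat's y, on one side or the other.
- green_saucer: green round saucer, otherwise the same as the blue one, fixed on the mat 118 mm from the mat's origin on the other side.
- black_pot: black plastic round empty plant pot, open at the top, 60 mm high; upright rim band (the top 19 mm) 62 mm in diameter, tapering below it to a 48 mm foot; wall 3 mm. Loose. Origin at the centre of its underside, z up its axis.
- clay_pot: terracotta (orange-brown) round empty plant pot, open at the top, 60 mm high; upright rim band (the top 19 mm) 62 mm in diameter, tapering below it to a 48 mm foot; wall 3 mm. Loose. Origin at the centre of its underside, z up its axis.
- cover: orange flat disc 72 mm in diameter and 6 mm thick with an upright white round knob on its middle, 20 mm in diameter, its top 34 mm above the underside. Loose; lies flat on a pot's rim. Origin at the centre of its underside, z up.
- yellow_tin: yellow closed seed tin, upright cylinder 50 mm in diameter, 50 mm high. Loose. Origin at the centre of its underside, z up.
- bottle: green glass bottle with a white cap, standing, body 40 mm in diameter up to 60 mm, 88 mm high with neck and cap. Loose. Origin at the centre of its underside, z up.
- white_pot: white plastic pot, not part of the job, to be left where it is: round empty plant pot, open at the top, 60 mm high; upright rim band (the top 19 mm) 62 mm in diameter, tapering below it to a 48 mm foot; wall 3 mm. Loose. Origin at the centre of its underside, z up its axis.
- red_tin: red tin, not part of the job, to be left where it is; 50 mm in diameter, 50 mm high, loose. Origin at the centre of its underside.
Things that resemble listed ones, but are neither listed nor needed, are in the scene too. Of the things that look like the bottle, the middle-sized one is meant.

How it is judged:
At the end, for the whole second after the job is handed in: Pots on their saucers' floors within 12 mm of centre; cover on the black pot's rim within 10 mm; tin within 15 mm of midway; bottle 44-85 mm behind the tin (centres), 30 mm behind the row, within 18 mm of the mat's middle; all upright, released, at rest; white pot, red tin moved under 20 mm (horizontal distance between clay_pot and green_saucer below 0.012 m and z of clay_pot in the frame of green_saucer between 0.002 and 0.009 m and horizontal distance between black_pot and blue_saucer below 0.012 m and z of black_pot in the frame of blue_saucer between 0.002 and 0.009 m and horizontal distance between cover and black_pot below 0.01 m and z of cover in the frame of black_pot between 0.056 and 0.065 m and horizontal distance between yellow_tin and mat below 0.015 m and z of yellow_tin in the frame of mat between -0.001 and 0.006 m and horizontal distance between bottle and yellow_tin between 0.044 and 0.085 m and x of bottle in the frame of mat above 0.03 m and y of bottle in the frame of mat between -0.018 and 0.018 m and z of bottle in the frame of mat between -0.001 and 0.006 m and angle between each of clay_pot, black_pot, cover, yellow_tin, bottle's own z axis and vertical below 0.1 rad and linear speed of each of clay_pot, black_pot, cover, yellow_tin, bottle below 0.02 m/s and distance of each of white_pot, red_tin from where it was at the start of the episode below 0.02 m); the robot touches nothing.
It fails at once if the white pot or the red tin is pushed more than 30 mm from its place or tipped over (distance of any of white_pot, red_tin from where it was at the start of the episode above 0.03 m or angle between any of white_pot, red_tin's own z axis and vertical above 0.5 rad).
It also fails if it takes over 115 s, if anything falls off the work surface, if the arm or the gripper's body presses on something with over 40 N, if the wrist force passes 120 N, or if a joint passes its speed limit or range.

## Robot

A 6-joint arm with a two-finger parallel gripper is mounted at the origin on the work surface. World frame = base frame: x ahead of the robot, y to its left, z up, the work surface at z = 0. Lengths are in m, angles in rad, forces in N, time in s.
With the tool pointing down it reaches from about 0.325 to 0.875 m from the base axis. Payload 4.4 kg.
Tool frame: the origin (TCP) lies between the finger pads; the fingertips stand 19 mm ahead of it and the grasp point (between the pads) is the TCP; z points along the fingers, y is the direction in which the jaws open and shut (so a half turn about z gives the same grasp; the last joint's range is limited). The gripper opens to 85 mm and grips with 20 to 120 N. Pads are 22 mm wide; open, the fingers measure 114 mm over their backs; the gripper's body (76 mm by 85 mm) begins 54 mm behind the grasp point. The pads swing forward as they close: fully open they stand 13 mm farther back than shut.
Start: joints at [1.155, 0.207, 1.542, -0, 1.393, -0.15], TCP at [0.15, 0.555, 0.25] pointing down, gripper open.
Joint ranges: [-2.73, 2.73], [-0.86, 2.22], [0.23, 2.46], [-1.11, 4.25], [0.08, 2.63], [-2.82, 2.82]. Speed limits (rad/s): [2.79, 2.79, 3.14, 3.14, 3.14, 3.14].

## Interface

Orientations are given as a unit quaternion [w, x, y, z].
In Python, from bench import ctrl gives the robot as it stands.
- The arm moves only by the shell command python3 -m pendant 'ROWS' [FORCE]. ROWS is JSON, a list of rows, each an object of numbers: "hand": the opening, from -1 (shut) to 1 (fully open); "dx", "dy", "dz": the shift along the tool's x, y, z in mm; "wx", "wy", "wz": the turn, a rotation vector about the tool's x, y, z in rad. A call has 1 to 8 rows; each row is the pose to reach, as a shift and turn from the pose commanded when the call began, along the tool's axes at that moment; what a row does not reach only later rows make up. A row lasts 1/12 s, in which the tool goes at most 41.7 mm and 7.16 degrees, less where a joint would pass 70% of its speed; a pose out of reach is approached as far as the arm can. A call with a gripper value outside its range is refused whole. The fingers move at their own pace and stop on an object; FORCE is the grip in N (left out, the last holds). Time passes only in rows, so rows that repeat a pose let the fingers close. It gives the time, the measured TCP pose, the force and the opening at its end, in the units of the state.
- ctrl.get_state(): the state, without advancing time (a new reading comes with each control period).
- ctrl.capture(name): name is "side" or "top"; returns the picture (420x560x3 uint8, blue, green, red); there is no depth.
- ctrl.calibration(name): a dict with "mtx" (3x3 intrinsics, pixels), "world_to_cam" (4x4, takes a point from world to camera coordinates). Camera axes: x right, y down, z forward; pixel columns grow to the right and rows downward; lengths in m; the calibration is good to about 2 mm. A picture is of the moment at which its call begins. calibration takes no time and is no camera call.
- ctrl.sign_off(): hands the job in, once; it reports no verdict.
The state is a dict: "t": time; "joints": joint angles; "joint_velocities": joint speeds; "joint_torque": joint torques, N m; "position": TCP position; "orientation": TCP orientation; "ft_force": force on the tool from outside, world axes, zero at the start; "torque": the same for the moment, N m; "grip_width": finger opening in m.
Only numpy, scipy, OpenCV 4.12 (cv2) and the standard library are available. Lean on these libraries where they do the work, as an engineer would, in place of code of your own. Each camera call takes 0.05 s, during which the arm holds its last target.

## Working session

There is one attempt and no reset: what is moved stays moved. The work goes in short steps, Python scripts to look and compute and a shell command to move; the robot and the scene stay as the last step left them, time stands still between calls to the robot, and variables do not carry over. Pictures are saved under pics/ and viewed, and the job is handed in when it is done.

```bash
ls; mkdir -p pics; python3 - <<'E'
from bench import ctrl
import cv2
for n in("side","top"):
    im=ctrl.capture(n); cv2.imwrite(f"pics/{n}0.png",im)
    c=ctrl.calibration(n); print(n,c["mtx"],c["world_to_cam"])
print(ctrl.get_state())
E
```

```text
pics
side [[540.3199427    0.         275.71497304]
 [  0.         540.3199427  215.45631365]
 [  0.           0.           1.        ]] [[-0.97459094 -0.22398368 -0.00195214  0.56866186]
 [-0.16720087  0.73326346 -0.65906644  0.13370546]
 [ 0.14905156 -0.64199378 -0.75208219  1.03775885]
 [ 0.          0.          0.          1.        ]]
top [[382.22956782   0.         279.31307021]
 [  0.         382.22956782 201.97867659]
 [  0.           0.           1.        ]] [[ 0.00121242 -0.99958876  0.02865033 -0.01836056]
 [-0.98951517 -0.00533701 -0.14433031  0.58211315]
 [ 0.14442386 -0.02817495 -0.98911472  0.9291994 ]
 [ 0.          0.          0.          1.        ]]
{'t': 0.1, 'joints': array([ 1.15545980e+00,  2.07374816e-01,  1.54284856e+00,  3.07937938e-05,
        1.39353020e+00, -1.50518204e-01]), 'joint_velocities': array([ 0.00174545, -0.00319539, -0.00098253, -0.00021076, -0.00015676,
       -0.000654  ]), 'joint_torque': array([-7.91798448e-04, -3.84089434e+01, -2.92550433e+01, -3.01817981e-04,
        4.92894105e-03,  8.56156873e-06]), 'position': array([0.15023652, 0.55433378, 0.24920136]), 'orientation': array([-3.16179457e-04,  1.32025229e-01,  9.91245767e-01, -1.03327174e-03]), 'ft_force': array([ 0.49154738, -0.15549859, -0.82168665]), 'torque': array([ 0.05482416, -0.03990495,  0.02012733]), 'grip_width': 0.08567817751208999}
```

View pics/side0.png

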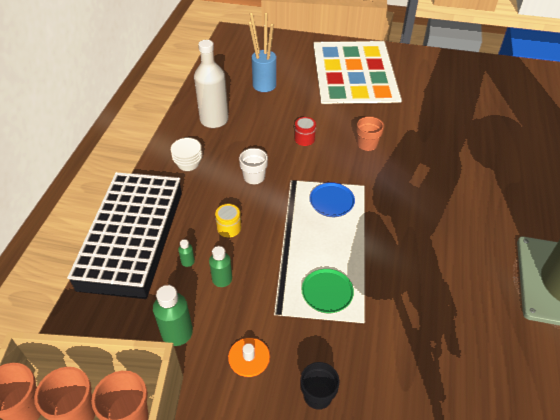

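View pics/top0.png

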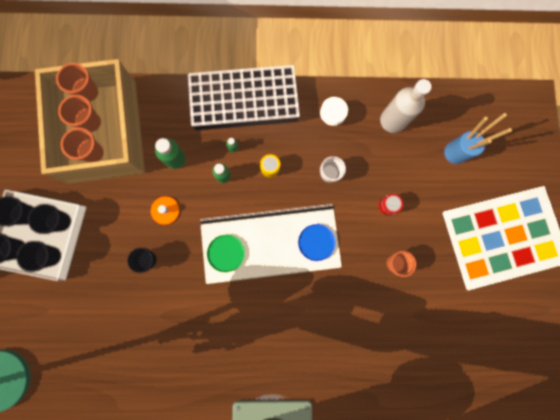

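The pictures show the clay pot at side (369,133) / top (402,263), the black pot at side (319,383) / top (142,260), and the cover at side (249,356). The yellow tin is at side (229,221), and the middle-sized bottle at side (221,267) / top (221,172). The saucers are blue at side (332,199) and green at side (328,290). Next I measure them by casting rays.

```bash
cat > h.py <<'E'
import numpy as np,cv2
from bench import ctrl
def ray(n,uv):
    c=ctrl.calibration(n);K=np.array(c["mtx"]);T=np.array(c["world_to_cam"])
    d=T[:3,:3].T@np.linalg.inv(K)@np.array([uv[0],uv[1],1.]);o=-T[:3,:3].T@T[:3,3];return o,d
def plane(n,uv,z):
    o,d=ray(n,uv);return (o+d*(z-o[2])/d[2])[:2]
def project(n,p):
    c=ctrl.calibration(n);K=np.array(c["mtx"]);T=np.array(c["world_to_cam"])
    q=K@(T[:3,:3]@np.array(p)+T[:3,3]);return q[:2]/q[2]
def snap(n,tag):
    im=ctrl.capture(n);cv2.imwrite(f"pics/{tag}.png",im);return im
def rect(im,n,z,c,r=0.08,S=2000):
    """rectified crop of plane z about world centre c; returns img; row down=-x, col right=-y, S px/m"""
    N=int(2*r*S)
    src=np.float32([project(n,[c[0]+a*r,c[1]+b*r,z]) for a,b in((1,1),(1,-1),(-1,-1),(-1,1))])
    dst=np.float32([[0,0],[N,0],[N,N],[0,N]])
    return cv2.warpPerspective(im,cv2.getPerspectiveTransform(src,dst),(N,N),flags=cv2.INTER_CUBIC)
def blob(im,n,roi,lo,hi,z):
    """colour mask in roi(u0,v0,u1,v1); contour points cast on plane z; min circle + ellipse centre"""
    hsv=cv2.cvtColor(im,cv2.COLOR_BGR2HSV);m=cv2.inRange(hsv,lo,hi)
    k=np.zeros_like(m);k[roi[1]:roi[3],roi[0]:roi[2]]=255;m&=k
    cs,_=cv2.findContours(m,cv2.RETR_EXTERNAL,cv2.CHAIN_APPROX_NONE)
    if not cs:return None
    c=max(cs,key=cv2.contourArea)
    P=np.array([plane(n,p,z) for p in c[:,0].astype(float)],np.float32)
    (cc,r)=cv2.minEnclosingCircle(P)
    M=cv2.moments(c);uv=(M["m10"]/M["m00"],M["m01"]/M["m00"])
    return dict(area=cv2.contourArea(c),uv=np.round(uv,1),plane=np.round(plane(n,uv,z),4),circ=np.round(cc,4),r=round(r,4))
E
python3 - <<'E'
from h import *
s=cv2.imread("pics/side0.png");t=cv2.imread("pics/top0.png")
B=((100,120,60),(125,255,255));G=((55,120,40),(85,255,255));O=((5,200,120),(18,255,255));Y=((22,150,100),(35,255,255));R=((0,150,80),(4,255,255))
for nm,c,z,rs,rt in [("blue",B,.012,(300,170,370,230),(290,215,345,270)),("green",G,.012,(290,260,365,320),(200,225,255,280)),
 ("cover",O,.006,(220,330,280,385),(140,190,190,230)),("clay",((3,100,60),(16,255,255)),.06,(350,110,390,155),(380,245,425,285)),
 ("black",((0,0,0),(180,255,38)),.06,(295,355,345,412),(120,240,165,278)),
 ("white",((0,0,140),(180,60,255)),.06,(235,145,272,188),(315,152,350,186)),
 ("red",((0,150,60),(179,255,255)),.05,(290,112,320,150),(375,190,408,218)),
 ("yel",Y,.05,(210,200,245,240),(255,150,285,180)),
 ("ytop",((0,0,90),(180,110,220)),.05,(216,203,242,222),(262,155,280,175)),
 ("cap",((0,0,150),(180,60,255)),.088,(208,244,230,262),(208,160,228,178)),
 ("knob",((0,0,150),(180,90,255)),.034,(238,340,260,362),(152,200,172,218))]:
    print(nm,"S",blob(s,"side",rs,*c,z),"\n   T",blob(t,"top",rt,*c,z))
for nm,im in(("side",s),("top",t)):
    if nm=="side":
        cv2.imwrite("pics/z1.png",cv2.resize(im[100:420,160:400],None,fx=2.4,fy=1.8))
    cv2.imwrite("pics/z2.png",cv2.resize(t[130:300,110:430],None,fx=2.5,fy=2.5,interpolation=cv2.INTER_CUBIC))
E
```

```text
blue S {'area': 1114.0, 'uv': array([331.9, 199.1]), 'plane': array([ 0.4837, -0.1096]), 'circ': array([ 0.4828, -0.1108]), 'r': 0.0499} 
   T {'area': 968.0, 'uv': array([316.5, 242. ]), 'plane': array([ 0.4823, -0.1139]), 'circ': array([ 0.4827, -0.1137]), 'r': 0.047}
green S {'area': 1685.5, 'uv': array([327.3, 290.2]), 'plane': array([0.4554, 0.1242]), 'circ': array([0.4556, 0.123 ]), 'r': 0.049} 
   T {'area': 982.5, 'uv': array([225.5, 252.9]), 'plane': array([0.4539, 0.1204]), 'circ': array([0.454 , 0.1205]), 'r': 0.0466}
cover S {'area': 1250.0, 'uv': array([248.6, 356.9]), 'plane': array([0.566 , 0.2856]), 'circ': array([0.5662, 0.2847]), 'r': 0.0373} 
   T {'area': 669.0, 'uv': array([164.5, 210.1]), 'plane': array([0.5646, 0.2822]), 'circ': array([0.5648, 0.282 ]), 'r': 0.0394}
clay S {'area': 1716.0, 'uv': array([369.5, 132. ]), 'plane': array([ 0.429 , -0.2927]), 'circ': array([ 0.4276, -0.2964]), 'r': 0.0948} 
   T {'area': 1716.0, 'uv': array([402. , 264.5]), 'plane': array([ 0.4258, -0.3181]), 'circ': array([ 0.4262, -0.3186]), 'r': 0.0741}
black S {'area': 999.5, 'uv
[... 1124 characters left out ...]
, 'circ': array([0.6827, 0.0093]), 'r': 0.0186} 
   T {'area': 79.0, 'uv': array([269.9, 163.4]), 'plane': array([0.6806, 0.008 ]), 'circ': array([0.6807, 0.0081]), 'r': 0.0143}
cap S {'area': 132.0, 'uv': array([218.3, 252.9]), 'plane': array([0.6582, 0.1394]), 'circ': array([0.6587, 0.1396]), 'r': 0.0163} 
   T {'area': 66.0, 'uv': array([218.8, 168.4]), 'plane': array([0.6576, 0.1329]), 'circ': array([0.6576, 0.1328]), 'r': 0.0123}
knob S {'area': 143.5, 'uv': array([248.1, 351.8]), 'plane': array([0.5645, 0.2902]), 'circ': array([0.5643, 0.2901]), 'r': 0.0152} 
   T {'area': 39.5, 'uv': array([162.2, 208.9]), 'plane': array([0.564 , 0.2803]), 'circ': array([0.5634, 0.2802]), 'r': 0.0108}
```

View pics/z2.png

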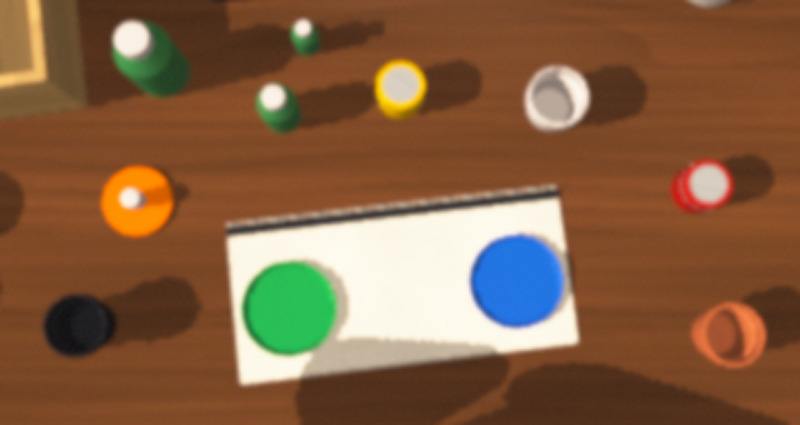

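Top zoom: blue saucer at (517,281), green at (290,308), mat turned about 0.12 rad. The mask for the clay pot bled into the wood, so I rectify the two pots at rim height.

```bash
cat >> h.py <<'E'
def rel(target, s=None):
    """shift in tool axes (mm) from measured pose to target world point"""
    from scipy.spatial.transform import Rotation as R
    s=s or ctrl.get_state();q=s["orientation"];r=R.from_quat([q[1],q[2],q[3],q[0]])
    return np.round(r.inv().apply(np.array(target)-s["position"])*1000,1)
blue=np.array([.483,-.112]);green=np.array([.4547,.122]);mid=(blue+green)/2
my=(green-blue)/np.linalg.norm(green-blue);mx=np.array([my[1],-my[0]])
E
python3 - <<'E'
from h import *
s=cv2.imread("pics/side0.png");t=cv2.imread("pics/top0.png")
rows=[]
for c in((.427,-.315),(.437,.318)):
    row=[]
    for im,n in((s,"side"),(t,"top")):
        r=rect(im,n,.06,c,.06,2500)
        cv2.circle(r,(150,150),int(.031*2500),(255,255,0),1);row.append(r)
    rows.append(np.hstack(row))
cv2.imwrite("pics/r1.png",np.vstack(rows))
E
```

```text
(no output)
```

View pics/r1.png

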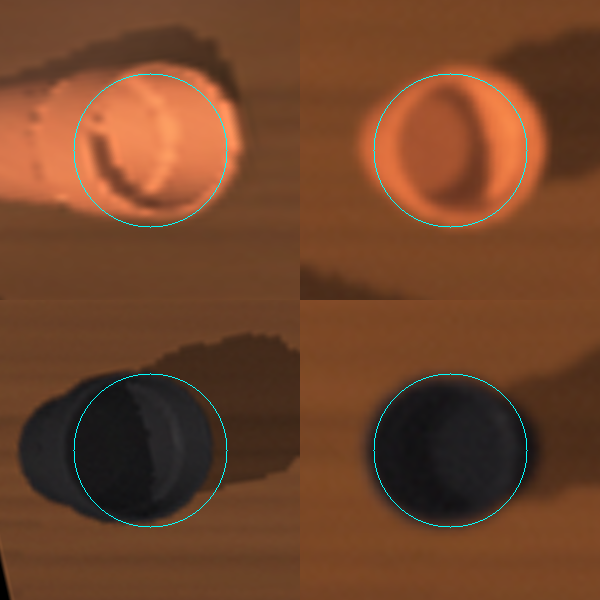

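```bash
python3 - <<'E'
from h import *
print(mid,mx,my,rel([.437,.320,.15]))
E
```

```text
[0.46885 0.005  ] [0.992766   0.12006529] [-0.12006529  0.992766  ] [-338.1 -150.9   99.4]
```

```bash
python3 -m pendant '[{"dx":-40,"dy":-18,"dz":0,"wz":-0.1,"hand":1},{"dx":-75,"dy":-33,"dz":10,"wz":-0.2,"hand":1},{"dx":-110,"dy":-50,"dz":20,"wz":-0.3,"hand":1},{"dx":-145,"dy":-65,"dz":30,"wz":-0.386,"hand":1},{"dx":-180,"dy":-80,"dz":40,"wz":-0.386,"hand":1},{"dx":-215,"dy":-96,"dz":50,"wz":-0.386,"hand":1},{"dx":-250,"dy":-112,"dz":60,"wz":-0.386,"hand":1},{"dx":-285,"dy":-127,"dz":70,"wz":-0.386,"hand":1}]' 60; python3 - <<'E'
from h import *
print(rel([.437,.320,.15]))
E
```

```text
[-338.1 -150.9   99.4]validation failed for argument at $[0]...
```

```bash
python3 -m pendant '[{"hand":1.0,"dx":-40.0,"dy":-18.0,"dz":0.0,"wx":0.0,"wy":0.0,"wz":-0.1}]' 60 2>&1 | head -c 1500; python3 -m pendant 2>&1 | head -c 800;  python3 -m pendant --help 2>&1 | head -c 800
```

```text
t: 0.18
position: [0.1785, 0.531, 0.2496]
orientation: [-0.002, 0.078, 0.997, 0.001]
ft_force: [0.7, -0.1, 0.5]
grip_width: 0.0852
invalid input
invalid input: not JSON, or not a number
```

```bash
python3 - <<'E'
from h import *
print(rel([.437,.320,.15]))
E
python3 -m pendant '[{"hand":1,"dx":-35,"dy":-10,"dz":10,"wx":0,"wy":0,"wz":-0.1},{"hand":1,"dx":-70,"dy":-20,"dz":20,"wx":0,"wy":0,"wz":-0.2},{"hand":1,"dx":-105,"dy":-30,"dz":30,"wx":0,"wy":0,"wz":-0.286},{"hand":1,"dx":-140,"dy":-50,"dz":40,"wx":0,"wy":0,"wz":-0.286}]'; python3 - <<'E'
from h import *
print(rel([.437,.320,.15]))
E
```

```text
[-288.6 -168.2   98.3]
t: 0.52
position: [0.314, 0.4561, 0.2097]
orientation: [0.0, -0.063, 0.998, 0.0]
ft_force: [0.2, -0.6, -0.3]
grip_width: 0.0854
[-105.  -150.4   59.6]
```

```bash
python3 -m pendant '[{"hand":1,"dx":-21,"dy":-30,"dz":12,"wx":0,"wy":0,"wz":0},{"hand":1,"dx":-42,"dy":-60,"dz":24,"wx":0,"wy":0,"wz":0},{"hand":1,"dx":-63,"dy":-90,"dz":36,"wx":0,"wy":0,"wz":0},{"hand":1,"dx":-84,"dy":-120,"dz":48,"wx":0,"wy":0,"wz":0},{"hand":1,"dx":-105,"dy":-150,"dz":60,"wx":0,"wy":0,"wz":0},{"hand":1,"dx":-105,"dy":-150,"dz":60,"wx":0,"wy":0,"wz":0}]'; python3 - <<'E'
from h import *
print(rel([.437,.320,.042]))
snap("side","s1");snap("top","t1")
E
```

```text
t: 1.02
position: [0.4372, 0.3145, 0.1474]
orientation: [-0.001, -0.057, 0.998, -0.002]
ft_force: [-0.1, 0.4, -1.2]
grip_width: 0.0852
[ -0.7   5.9 105.4]
```

View pics/s1.png

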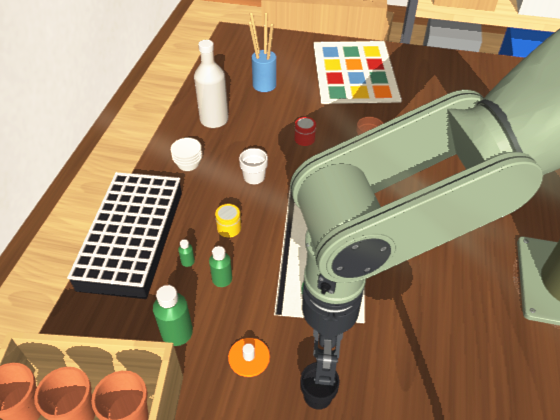

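View pics/t1.png

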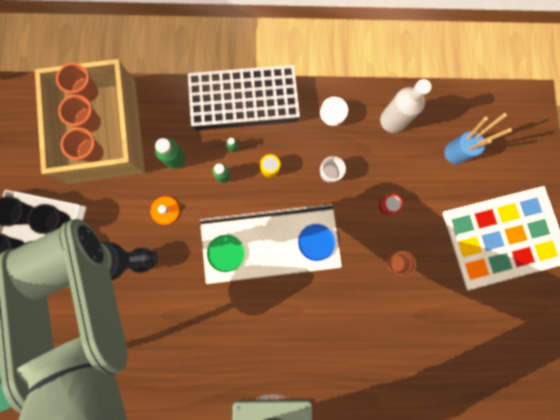

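The side and top views show the gripper above the black pot (side 319,385; top 142,260). Descending.

```bash
python3 -m pendant '[{"hand":1,"dx":0,"dy":6,"dz":30,"wx":0,"wy":0,"wz":0},{"hand":1,"dx":0,"dy":6,"dz":60,"wx":0,"wy":0,"wz":0},{"hand":1,"dx":0,"dy":6,"dz":85,"wx":0,"wy":0,"wz":0},{"hand":1,"dx":0,"dy":6,"dz":105,"wx":0,"wy":0,"wz":0},{"hand":1,"dx":0,"dy":6,"dz":105,"wx":0,"wy":0,"wz":0}]'; python3 - <<'E'
from h import *
print(rel([.437,.320,.042]))
snap("side","s2")
E
```

```text
t: 1.53
position: [0.4297, 0.3254, 0.0411]
orientation: [-0.004, -0.062, 0.998, -0.002]
ft_force: [-0.2, -0.8, -0.6]
grip_width: 0.0854
[-6.6 -6.2 -0.9]
```

View pics/s2.png

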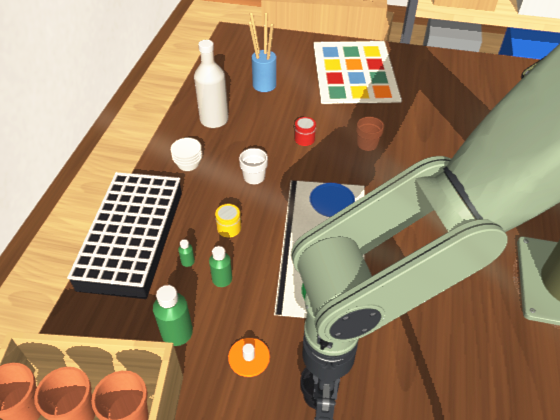

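```bash
python3 -m pendant '[{"hand":1,"dx":0,"dy":0,"dz":0,"wx":0,"wy":0,"wz":0},{"hand":1,"dx":0,"dy":0,"dz":0,"wx":0,"wy":0,"wz":0},{"hand":1,"dx":0,"dy":0,"dz":0,"wx":0,"wy":0,"wz":0}]'; python3 - <<'E'
from h import *
print(rel([.437,.320,.042]), ctrl.get_state()["joint_velocities"])
E
```

```text
t: 1.83
position: [0.4356, 0.3272, 0.0474]
orientation: [0.002, -0.061, 0.998, 0.001]
ft_force: [0.0, -0.2, 0.0]
grip_width: 0.0854
[-0.5 -7.3  5.4] [-0.00506739  0.00149728  0.00566679  0.00073435 -0.00076131  0.00012671]
```

```bash
python3 -m pendant '[{"hand":1,"dx":0,"dy":-7,"dz":5,"wx":0,"wy":0,"wz":0},{"hand":1,"dx":0,"dy":-7,"dz":5,"wx":0,"wy":0,"wz":0},{"hand":1,"dx":0,"dy":-7,"dz":5,"wx":0,"wy":0,"wz":0},{"hand":1,"dx":0,"dy":-7,"dz":5,"wx":0,"wy":0,"wz":0}]'; python3 - <<'E'
from h import *
print(rel([.437,.320,.042]))
E
```

```text
t: 2.17
position: [0.4352, 0.3188, 0.0404]
orientation: [0.0, -0.06, 0.998, 0.0]
ft_force: [-0.3, 0.3, 0.2]
grip_width: 0.0858
[-2.   1.  -1.6]
```

Close on the pot, at low force because it's plastic.

```bash
python3 -m pendant '[{"hand":-1,"dx":0,"dy":0,"dz":0,"wx":0,"wy":0,"wz":0},{"hand":-1,"dx":0,"dy":0,"dz":0,"wx":0,"wy":0,"wz":0},{"hand":-1,"dx":0,"dy":0,"dz":0,"wx":0,"wy":0,"wz":0},{"hand":-1,"dx":0,"dy":0,"dz":0,"wx":0,"wy":0,"wz":0},{"hand":-1,"dx":0,"dy":0,"dz":0,"wx":0,"wy":0,"wz":0},{"hand":-1,"dx":0,"dy":0,"dz":0,"wx":0,"wy":0,"wz":0}]' 40;python3 -m pendant '[{"hand":-1,"dx":0,"dy":0,"dz":-20,"wx":0,"wy":0,"wz":0},{"hand":-1,"dx":0,"dy":0,"dz":-45,"wx":0,"wy":0,"wz":0},{"hand":-1,"dx":0,"dy":0,"dz":-75,"wx":0,"wy":0,"wz":0},{"hand":-1,"dx":0,"dy":0,"dz":-100,"wx":0,"wy":0,"wz":0},{"hand":-1,"dx":0,"dy":0,"dz":-100,"wx":0,"wy":0,"wz":0},{"hand":-1,"dx":0,"dy":0,"dz":-100,"wx":0,"wy":0,"wz":0}]'; python3 - <<'E'
from h import *
print(rel([.483,-.112,.14]))
im=snap("side","s3");cv2.imwrite("pics/s3z.png",cv2.resize(im[250:420,200:430],None,fx=3,fy=3))
E
```

```text
t: 2.67
position: [0.4356, 0.3194, 0.0409]
orientation: [0.001, -0.061, 0.998, 0.0]
ft_force: [-0.6, 0.3, 5.9]
grip_width: 0.0606
t: 3.17
position: [0.4359, 0.3194, 0.1415]
orientation: [0.001, -0.061, 0.998, 0.001]
ft_force: [0.2, 0.1, -0.8]
grip_width: 0.0605
[   5.5 -433.9    1.1]
```

View pics/s3z.png

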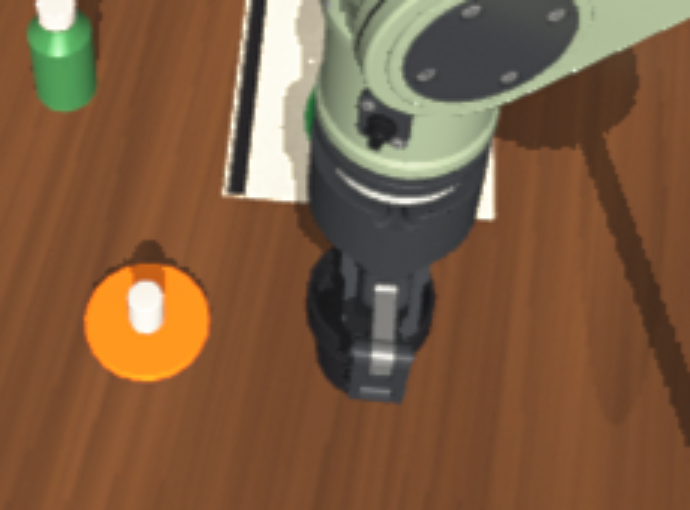

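```bash
python3 -m pendant '[{"hand":-1,"dx":1,"dy":-25,"dz":0,"wx":0,"wy":0,"wz":0},{"hand":-1,"dx":1,"dy":-60,"dz":0,"wx":0,"wy":0,"wz":0},{"hand":-1,"dx":2,"dy":-95,"dz":0,"wx":0,"wy":0,"wz":0},{"hand":-1,"dx":2,"dy":-130,"dz":0,"wx":0,"wy":0,"wz":0},{"hand":-1,"dx":3,"dy":-165,"dz":0,"wx":0,"wy":0,"wz":0},{"hand":-1,"dx":3,"dy":-200,"dz":0,"wx":0,"wy":0,"wz":0},{"hand":-1,"dx":4,"dy":-235,"dz":0,"wx":0,"wy":0,"wz":0},{"hand":-1,"dx":4,"dy":-260,"dz":0,"wx":0,"wy":0,"wz":0}]';python3 -m pendant '[{"hand":-1,"dx":0,"dy":-35,"dz":0,"wx":0,"wy":0,"wz":0},{"hand":-1,"dx":1,"dy":-70,"dz":0,"wx":0,"wy":0,"wz":0},{"hand":-1,"dx":1,"dy":-105,"dz":0,"wx":0,"wy":0,"wz":0},{"hand":-1,"dx":2,"dy":-140,"dz":0,"wx":0,"wy":0,"wz":0},{"hand":-1,"dx":2,"dy":-165,"dz":0,"wx":0,"wy":0,"wz":0},{"hand":-1,"dx":2,"dy":-174,"dz":0,"wx":0,"wy":0,"wz":0},{"hand":-1,"dx":2,"dy":-174,"dz":0,"wx":0,"wy":0,"wz":0},{"hand":-1,"dx":2,"dy":-174,"dz":0,"wx":0,"wy":0,"wz":0}]'; python3 - <<'E'
from h import *
print(rel([.483,-.112,.07]))
im=snap("side","s4");cv2.imwrite("pics/s4z.png",cv2.resize(im[100:300,200:430],None,fx=3,fy=3))
E
```

```text
t: 3.88
position: [0.4605, 0.058, 0.1378]
orientation: [-0.003, -0.06, 0.998, -0.0]
ft_force: [0.4, -0.9, -1.0]
grip_width: 0.0604
t: 4.55
position: [0.4803, -0.1116, 0.1386]
orientation: [-0.002, -0.06, 0.998, 0.001]
ft_force: [-0.1, 0.8, -0.8]
grip_width: 0.0604
[-2.9 -0.9 68.6]
```

View pics/s4z.png

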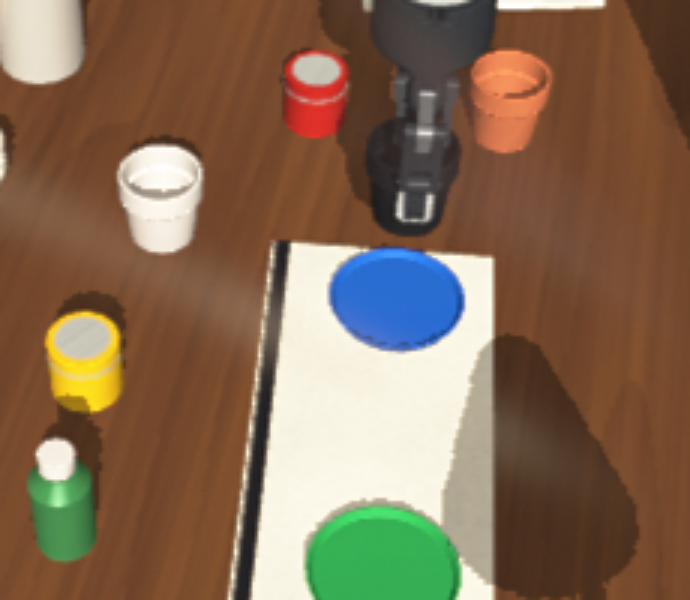

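```bash
python3 -m pendant '[{"hand":-1,"dx":-1.5,"dy":-1,"dz":25,"wx":0,"wy":0,"wz":0},{"hand":-1,"dx":-1.5,"dy":-1,"dz":50,"wx":0,"wy":0,"wz":0},{"hand":-1,"dx":-1.5,"dy":-1,"dz":70,"wx":0,"wy":0,"wz":0},{"hand":-1,"dx":-1.5,"dy":-1,"dz":82,"wx":0,"wy":0,"wz":0},{"hand":-1,"dx":-1.5,"dy":-1,"dz":82,"wx":0,"wy":0,"wz":0},{"hand":-1,"dx":-1.5,"dy":-1,"dz":82,"wx":0,"wy":0,"wz":0}]'; python3 - <<'E'
from h import *
print(rel([.4815,-.112,.048]))
im=snap("side","s5");cv2.imwrite("pics/s5z.png",cv2.resize(im[130:250,270:400],None,fx=5,fy=5))
im=snap("top","t5");cv2.imwrite("pics/t5z.png",cv2.resize(im[180:300,250:380],None,fx=5,fy=5))
E
```

```text
t: 5.1
position: [0.4822, -0.1114, 0.0574]
orientation: [-0.001, -0.062, 0.998, 0.001]
ft_force: [1.0, 0.3, -0.1]
grip_width: 0.0604
[ 0.8 -0.5  9.4]
```

View pics/s5z.png

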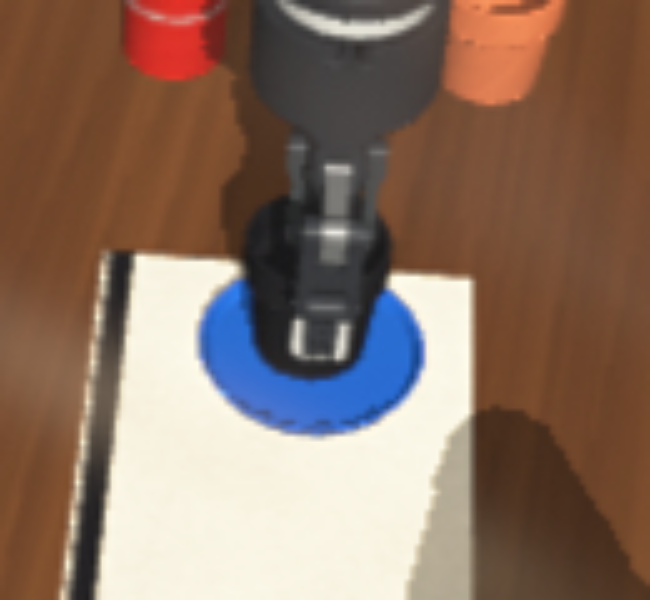

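View pics/t5z.png

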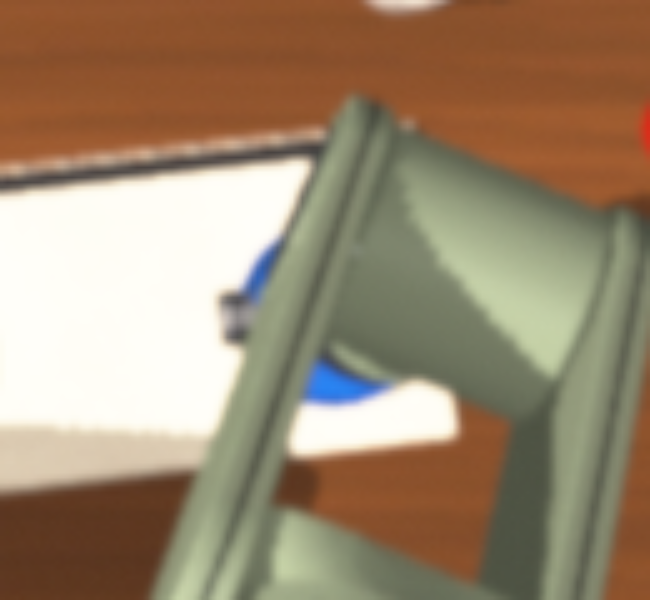

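In the side zoom the pot's foot (centre col 311) sits in line with the saucer centre (312). Lowering.

```bash
python3 -m pendant '[{"hand":-1,"dx":0,"dy":0,"dz":4,"wx":0,"wy":0,"wz":0},{"hand":-1,"dx":0,"dy":0,"dz":8,"wx":0,"wy":0,"wz":0},{"hand":-1,"dx":0,"dy":0,"dz":8,"wx":0,"wy":0,"wz":0},{"hand":-1,"dx":0,"dy":0,"dz":8,"wx":0,"wy":0,"wz":0}]'; python3 - <<'E'
from h import *
print(rel([.4815,-.112,.048]))
E
```

```text
t: 5.53
position: [0.4831, -0.1133, 0.0503]
orientation: [-0.0, -0.061, 0.998, 0.0]
ft_force: [-0.8, 0.0, -0.2]
grip_width: 0.0607
[1.5 1.5 2.3]
```

```bash
python3 -m pendant '[{"hand":-1,"dx":1.5,"dy":0.5,"dz":1,"wx":0,"wy":0,"wz":0},{"hand":-1,"dx":1.5,"dy":0.5,"dz":2,"wx":0,"wy":0,"wz":0},{"hand":-1,"dx":1.5,"dy":0.5,"dz":2,"wx":0,"wy":0,"wz":0},{"hand":-1,"dx":1.5,"dy":0.5,"dz":2,"wx":0,"wy":0,"wz":0}]'; python3 - <<'E'
from h import *
print(rel([.4815,-.112,.048]))
E
```

```text
t: 5.87
position: [0.4816, -0.1131, 0.0483]
orientation: [-0.0, -0.061, 0.998, -0.0]
ft_force: [-0.9, -0.7, -1.1]
grip_width: 0.0603
[-0.   1.1  0.3]
```

```bash
python3 -m pendant '[{"hand":-1,"dx":0,"dy":0.5,"dz":1,"wx":0,"wy":0,"wz":0},{"hand":-1,"dx":0,"dy":0.5,"dz":1,"wx":0,"wy":0,"wz":0},{"hand":-1,"dx":0,"dy":0.5,"dz":1,"wx":0,"wy":0,"wz":0}]';  python3 -m pendant '[{"hand":1,"dx":0,"dy":0,"dz":0,"wx":0,"wy":0,"wz":0},{"hand":1,"dx":0,"dy":0,"dz":0,"wx":0,"wy":0,"wz":0},{"hand":1,"dx":0,"dy":0,"dz":0,"wx":0,"wy":0,"wz":0},{"hand":1,"dx":0,"dy":0,"dz":0,"wx":0,"wy":0,"wz":0},{"hand":1,"dx":0,"dy":0,"dz":0,"wx":0,"wy":0,"wz":0}]';python3 -m pendant '[{"hand":1,"dx":0,"dy":0,"dz":-20,"wx":0,"wy":0,"wz":0},{"hand":1,"dx":0,"dy":0,"dz":-45,"wx":0,"wy":0,"wz":0},{"hand":1,"dx":0,"dy":0,"dz":-80,"wx":0,"wy":0,"wz":0},{"hand":1,"dx":0,"dy":0,"dz":-120,"wx":0,"wy":0,"wz":0},{"hand":1,"dx":0,"dy":0,"dz":-120,"wx":0,"wy":0,"wz":0}]'; python3 - <<'E'
from h import *
print(rel([.430,-.321,.14]))
im=snap("side","s6");cv2.imwrite("pics/s6z.png",cv2.resize(im[130:250,270:400],None,fx=5,fy=5))
E
```

```text
t: 6.12
position: [0.4823, -0.1129, 0.048]
orientation: [0.001, -0.061, 0.998, -0.0]
ft_force: [-1.4, 0.2, 4.2]
grip_width: 0.0601
t: 6.53
position: [0.4814, -0.1124, 0.0471]
orientation: [-0.0, -0.061, 0.998, 0.0]
ft_force: [-0.6, 0.6, 1.3]
grip_width: 0.0857
t: 6.95
position: [0.4869, -0.1146, 0.1754]
orientation: [0.007, -0.061, 0.998, -0.004]
ft_force: [1.8, -1.1, 0.9]
grip_width: 0.0852
[  82.  -197.7   35.9]
```

View pics/s6z.png

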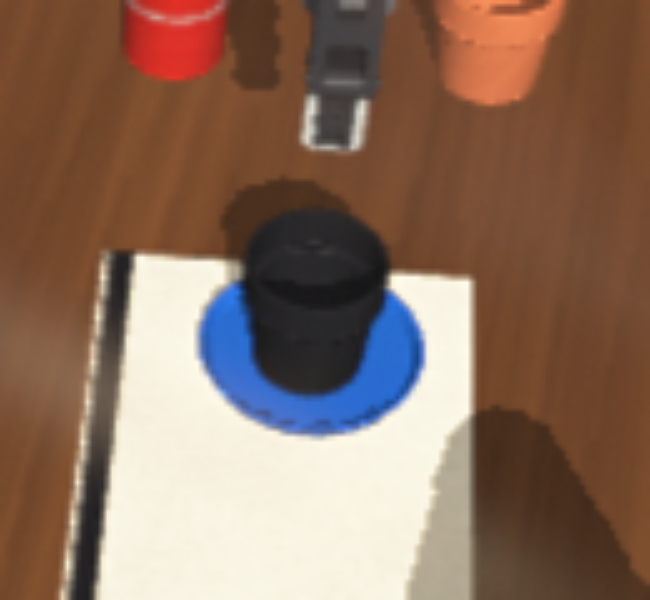

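The black pot stands upright on the blue saucer: foot at zoom (310,365), saucer centre (312,345). The gripper is clear, so the clay pot is next.

```bash
python3 -m pendant '[{"hand":1,"dx":15,"dy":-35,"dz":5,"wx":0,"wy":0,"wz":0},{"hand":1,"dx":30,"dy":-70,"dz":10,"wx":0,"wy":0,"wz":0},{"hand":1,"dx":45,"dy":-105,"dz":15,"wx":0,"wy":0,"wz":0},{"hand":1,"dx":60,"dy":-140,"dz":20,"wx":0,"wy":0,"wz":0},{"hand":1,"dx":75,"dy":-175,"dz":30,"wx":0,"wy":0,"wz":0},{"hand":1,"dx":80,"dy":-198,"dz":35,"wx":0,"wy":0,"wz":0},{"hand":1,"dx":80,"dy":-198,"dz":35,"wx":0,"wy":0,"wz":0},{"hand":1,"dx":80,"dy":-198,"dz":35,"wx":0,"wy":0,"wz":0}]'; python3 - <<'E'
from h import *
print(rel([.430,-.321,.042]))
im=snap("side","s7");cv2.imwrite("pics/s7z.png",cv2.resize(im[60:220,270:430],None,fx=4,fy=4))
E
```

```text
t: 7.67
position: [0.4248, -0.319, 0.1304]
orientation: [-0.001, -0.059, 0.998, 0.002]
ft_force: [0.2, 0.1, 0.5]
grip_width: 0.0854
[-5.1 -2.9 88.4]
```

View pics/s7z.png

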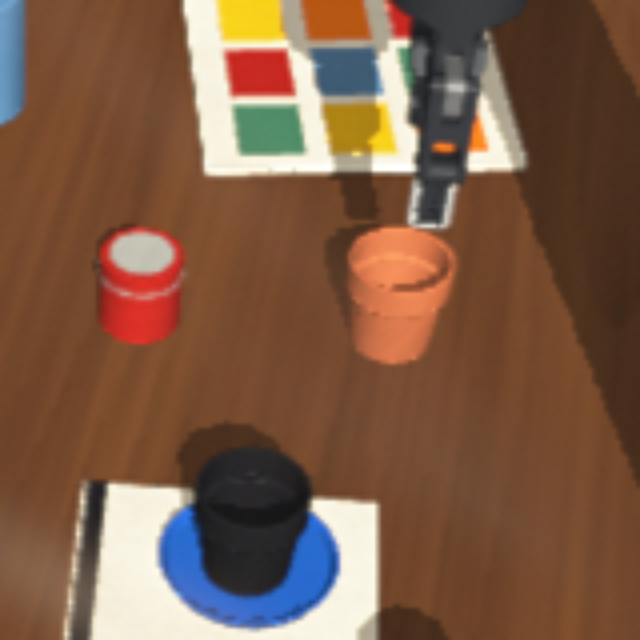

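```bash
python3 -m pendant '[{"hand":1,"dx":-5,"dy":-3,"dz":0,"wx":0,"wy":0,"wz":0},{"hand":1,"dx":-5,"dy":-3,"dz":20,"wx":0,"wy":0,"wz":0},{"hand":1,"dx":-5,"dy":-3,"dz":45,"wx":0,"wy":0,"wz":0},{"hand":1,"dx":-5,"dy":-3,"dz":70,"wx":0,"wy":0,"wz":0},{"hand":1,"dx":-5,"dy":-3,"dz":87,"wx":0,"wy":0,"wz":0},{"hand":1,"dx":-5,"dy":-3,"dz":87,"wx":0,"wy":0,"wz":0},{"hand":1,"dx":-5,"dy":-3,"dz":87,"wx":0,"wy":0,"wz":0}]'; python3 - <<'E'
from h import *
print(rel([.430,-.321,.042]))
im=snap("side","s8");cv2.imwrite("pics/s8z.png",cv2.resize(im[60:220,270:430],None,fx=4,fy=4))
E
```

```text
t: 8.3
position: [0.4315, -0.3194, 0.0446]
orientation: [-0.001, -0.062, 0.998, 0.001]
ft_force: [0.0, -0.8, 0.5]
grip_width: 0.0853
[ 1.7 -1.5  2.6]
```

View pics/s8z.png

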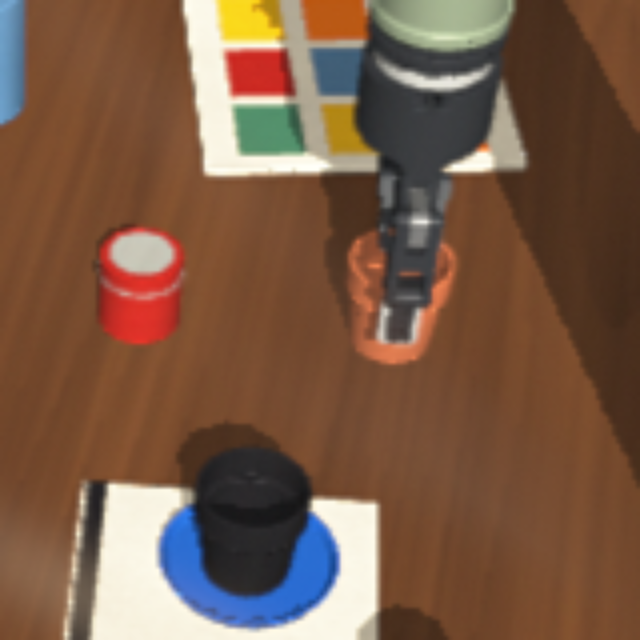

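The fingers straddle the pot: near finger at zoom (402,290), pot centre (400,290). Close.

```bash
python3 -m pendant '[{"hand":1,"dx":0,"dy":-1,"dz":3,"wx":0,"wy":0,"wz":0},{"hand":-1,"dx":0,"dy":-1,"dz":3,"wx":0,"wy":0,"wz":0},{"hand":-1,"dx":0,"dy":-1,"dz":3,"wx":0,"wy":0,"wz":0},{"hand":-1,"dx":0,"dy":-1,"dz":3,"wx":0,"wy":0,"wz":0},{"hand":-1,"dx":0,"dy":-1,"dz":3,"wx":0,"wy":0,"wz":0},{"hand":-1,"dx":0,"dy":-1,"dz":3,"wx":0,"wy":0,"wz":0},{"hand":-1,"dx":0,"dy":-1,"dz":3,"wx":0,"wy":0,"wz":0}]' 40;python3 -m pendant '[{"hand":-1,"dx":0,"dy":0,"dz":-15,"wx":0,"wy":0,"wz":0},{"hand":-1,"dx":0,"dy":0,"dz":-40,"wx":0,"wy":0,"wz":0},{"hand":-1,"dx":0,"dy":0,"dz":-75,"wx":0,"wy":0,"wz":0},{"hand":-1,"dx":0,"dy":0,"dz":-110,"wx":0,"wy":0,"wz":0},{"hand":-1,"dx":0,"dy":0,"dz":-130,"wx":0,"wy":0,"wz":0},{"hand":-1,"dx":0,"dy":0,"dz":-130,"wx":0,"wy":0,"wz":0},{"hand":-1,"dx":0,"dy":0,"dz":-130,"wx":0,"wy":0,"wz":0}]'; python3 - <<'E'
from h import *
print(rel([.4547,.122,.14]))
im=snap("side","s9");cv2.imwrite("pics/s9z.png",cv2.resize(im[60:220,270:430],None,fx=4,fy=4))
E
```

```text
t: 8.93
position: [0.4324, -0.3225, 0.044]
orientation: [0.001, -0.06, 0.998, -0.001]
ft_force: [-0.8, 2.2, 6.0]
grip_width: 0.0604
t: 9.52
position: [0.4322, -0.3229, 0.1739]
orientation: [0.001, -0.06, 0.998, -0.002]
ft_force: [-1.2, 0.7, -2.1]
grip_width: 0.0601
[-76.  439.   32.7]
```

View pics/s9z.png

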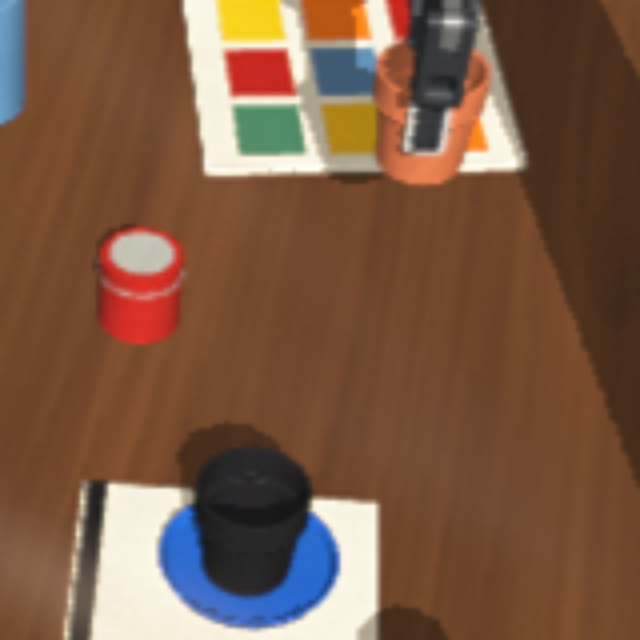

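The clay pot is held level, at zoom (430,110). Carrying it to the green saucer.

```bash
python3 -m pendant '[{"hand":-1,"dx":-4,"dy":25,"dz":0,"wx":0,"wy":0,"wz":0},{"hand":-1,"dx":-10,"dy":60,"dz":0,"wx":0,"wy":0,"wz":0},{"hand":-1,"dx":-16,"dy":95,"dz":0,"wx":0,"wy":0,"wz":0},{"hand":-1,"dx":-22,"dy":130,"dz":0,"wx":0,"wy":0,"wz":0},{"hand":-1,"dx":-28,"dy":165,"dz":0,"wx":0,"wy":0,"wz":0},{"hand":-1,"dx":-34,"dy":200,"dz":0,"wx":0,"wy":0,"wz":0},{"hand":-1,"dx":-40,"dy":235,"dz":0,"wx":0,"wy":0,"wz":0},{"hand":-1,"dx":-46,"dy":270,"dz":0,"wx":0,"wy":0,"wz":0}]';python3 -m pendant '[{"hand":-1,"dx":-6,"dy":35,"dz":0,"wx":0,"wy":0,"wz":0},{"hand":-1,"dx":-12,"dy":70,"dz":10,"wx":0,"wy":0,"wz":0},{"hand":-1,"dx":-18,"dy":105,"dz":25,"wx":0,"wy":0,"wz":0},{"hand":-1,"dx":-24,"dy":140,"dz":40,"wx":0,"wy":0,"wz":0},{"hand":-1,"dx":-30,"dy":160,"dz":65,"wx":0,"wy":0,"wz":0},{"hand":-1,"dx":-31,"dy":169,"dz":90,"wx":0,"wy":0,"wz":0},{"hand":-1,"dx":-31,"dy":169,"dz":105,"wx":0,"wy":0,"wz":0},{"hand":-1,"dx":-31,"dy":169,"dz":105,"wx":0,"wy":0,"wz":0}]';python3 -m pendant '[{"hand":-1,"dx":0,"dy":0,"dz":0,"wx":0,"wy":0,"wz":0},{"hand":-1,"dx":0,"dy":0,"dz":0,"wx":0,"wy":0,"wz":0}]'; python3 - <<'E'
from h import *
print(rel([.4555,.122,.051]))
im=snap("side","s10");cv2.imwrite("pics/s10z.png",cv2.resize(im[200:340,270:430],None,fx=4,fy=4))
E
```

```text
t: 10.23
position: [0.4423, -0.0463, 0.1697]
orientation: [-0.002, -0.06, 0.998, 0.001]
ft_force: [1.2, -0.0, -1.8]
grip_width: 0.0601
t: 10.9
position: [0.4488, 0.1233, 0.0614]
orientation: [-0.007, -0.062, 0.998, -0.0]
ft_force: [-1.1, 0.1, -1.7]
grip_width: 0.0603
t: 11.07
position: [0.4547, 0.1226, 0.067]
orientation: [-0.0, -0.06, 0.998, -0.0]
ft_force: [-0.0, -0.3, -1.8]
grip_width: 0.0603
[-0.8 -0.7 16. ]
```

View pics/s10z.png

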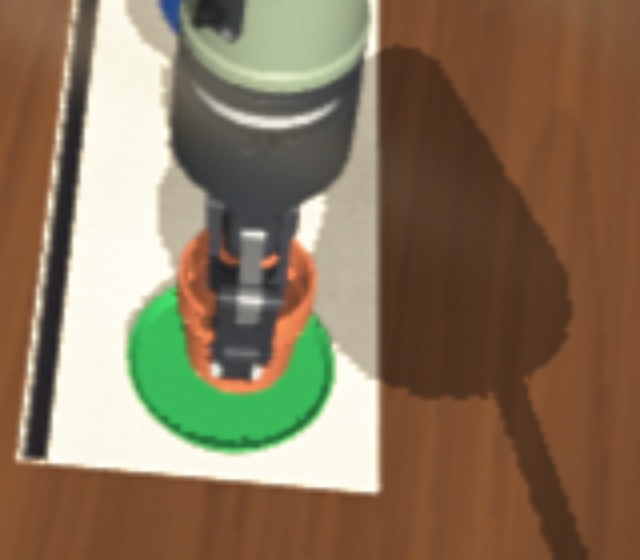

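```bash
python3 -m pendant '[{"hand":-1,"dx":-2,"dy":-1,"dz":5,"wx":0,"wy":0,"wz":0},{"hand":-1,"dx":-2.5,"dy":-1,"dz":10,"wx":0,"wy":0,"wz":0},{"hand":-1,"dx":-2.5,"dy":-1,"dz":14,"wx":0,"wy":0,"wz":0},{"hand":-1,"dx":-2.5,"dy":-1,"dz":14,"wx":0,"wy":0,"wz":0},{"hand":-1,"dx":-2.5,"dy":-1,"dz":14,"wx":0,"wy":0,"wz":0}]';python3 -m pendant '[{"hand":-1,"dx":0,"dy":0,"dz":1,"wx":0,"wy":0,"wz":0},{"hand":-1,"dx":0,"dy":0,"dz":2,"wx":0,"wy":0,"wz":0},{"hand":-1,"dx":0,"dy":0,"dz":2,"wx":0,"wy":0,"wz":0},{"hand":-1,"dx":0,"dy":0,"dz":2,"wx":0,"wy":0,"wz":0}]'
```

```text
t: 11.53
position: [0.4572, 0.1221, 0.053]
orientation: [-0.0, -0.06, 0.998, -0.0]
ft_force: [-0.1, -0.4, -0.5]
grip_width: 0.0602
t: 11.87
position: [0.4575, 0.1223, 0.0513]
orientation: [0.0, -0.061, 0.998, -0.0]
ft_force: [0.5, -0.3, -1.2]
grip_width: 0.06
```

```bash
python3 -m pendant '[{"hand":-1,"dx":0,"dy":0,"dz":1,"wx":0,"wy":0,"wz":0},{"hand":-1,"dx":0,"dy":0,"dz":1,"wx":0,"wy":0,"wz":0},{"hand":-1,"dx":0,"dy":0,"dz":1,"wx":0,"wy":0,"wz":0}]';python3 -m pendant '[{"hand":1,"dx":0,"dy":0,"dz":0,"wx":0,"wy":0,"wz":0},{"hand":1,"dx":0,"dy":0,"dz":0,"wx":0,"wy":0,"wz":0},{"hand":1,"dx":0,"dy":0,"dz":0,"wx":0,"wy":0,"wz":0},{"hand":1,"dx":0,"dy":0,"dz":0,"wx":0,"wy":0,"wz":0},{"hand":1,"dx":0,"dy":0,"dz":0,"wx":0,"wy":0,"wz":0}]';python3 -m pendant '[{"hand":1,"dx":0,"dy":0,"dz":-20,"wx":0,"wy":0,"wz":0},{"hand":1,"dx":0,"dy":0,"dz":-45,"wx":0,"wy":0,"wz":0},{"hand":1,"dx":0,"dy":0,"dz":-80,"wx":0,"wy":0,"wz":0},{"hand":1,"dx":0,"dy":0,"dz":-115,"wx":0,"wy":0,"wz":0},{"hand":1,"dx":0,"dy":0,"dz":-115,"wx":0,"wy":0,"wz":0},{"hand":1,"dx":0,"dy":0,"dz":-115,"wx":0,"wy":0,"wz":0}]'; python3 - <<'E'
from h import *
print("cover",rel([.5648,.284,.12]))
im=snap("side","s11");cv2.imwrite("pics/s11z.png",cv2.resize(im[200:340,270:430],None,fx=4,fy=4))
E
```

```text
t: 12.12
position: [0.4582, 0.1225, 0.0511]
orientation: [0.001, -0.061, 0.998, 0.0]
ft_force: [-1.5, 1.6, 5.2]
grip_width: 0.0607
t: 12.53
position: [0.4574, 0.1222, 0.0501]
orientation: [-0.0, -0.061, 0.998, -0.0]
ft_force: [-0.5, 0.2, -0.8]
grip_width: 0.0853
t: 13.03
position: [0.4597, 0.1225, 0.168]
orientation: [0.003, -0.061, 0.998, 0.0]
ft_force: [-0.4, 0.2, -0.4]
grip_width: 0.0856
cover [-123.6  147.7   48.7]
```

View pics/s11z.png

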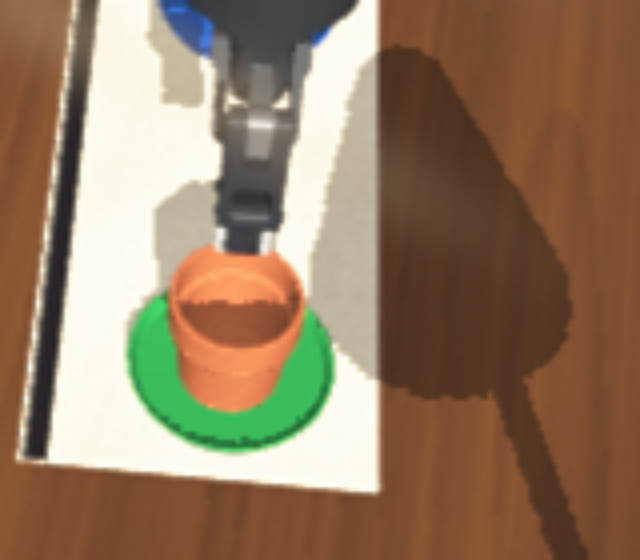

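The clay pot stands on the green saucer: foot at zoom (231,385), saucer centre (231,363). Now the cover.

```bash
python3 -m pendant '[{"hand":1,"dx":-25,"dy":30,"dz":0,"wx":0,"wy":0,"wz":0},{"hand":1,"dx":-50,"dy":60,"dz":0,"wx":0,"wy":0,"wz":0},{"hand":1,"dx":-75,"dy":90,"dz":10,"wx":0,"wy":0,"wz":0},{"hand":1,"dx":-100,"dy":120,"dz":25,"wx":0,"wy":0,"wz":0},{"hand":1,"dx":-123,"dy":147,"dz":45,"wx":0,"wy":0,"wz":0},{"hand":1,"dx":-123,"dy":147,"dz":48,"wx":0,"wy":0,"wz":0},{"hand":1,"dx":-123,"dy":147,"dz":48,"wx":0,"wy":0,"wz":0},{"hand":1,"dx":-123,"dy":147,"dz":48,"wx":0,"wy":0,"wz":0}]'; python3 - <<'E'
from h import *
print("cover",rel([.5648,.284,.030]))
E
```

```text
t: 13.75
position: [0.5599, 0.2822, 0.1147]
orientation: [-0.003, -0.061, 0.998, -0.001]
ft_force: [0.1, -0.1, -0.2]
grip_width: 0.0856
cover [-5.5  1.3 84.6]
```

```bash
python3 -m pendant '[{"hand":1,"dx":-3,"dy":2,"dz":20,"wx":0,"wy":0,"wz":0},{"hand":1,"dx":-3,"dy":2,"dz":45,"wx":0,"wy":0,"wz":0},{"hand":1,"dx":-3,"dy":2,"dz":65,"wx":0,"wy":0,"wz":0},{"hand":1,"dx":-3,"dy":2,"dz":83,"wx":0,"wy":0,"wz":0},{"hand":1,"dx":-3,"dy":2,"dz":83,"wx":0,"wy":0,"wz":0},{"hand":1,"dx":-3,"dy":2,"dz":83,"wx":0,"wy":0,"wz":0},{"hand":1,"dx":-3,"dy":2,"dz":83,"wx":0,"wy":0,"wz":0}]'; python3 - <<'E'
from h import *
print("cover",rel([.5648,.284,.030]))
im=snap("side","s12");cv2.imwrite("pics/s12z.png",cv2.resize(im[280:420,180:340],None,fx=4,fy=4))
E
```

```text
t: 14.33
position: [0.5656, 0.285, 0.0365]
orientation: [0.001, -0.06, 0.998, 0.0]
ft_force: [-0.2, 0.4, 0.5]
grip_width: 0.0856
cover [ 1.  -0.9  6.5]
```

View pics/s12z.png

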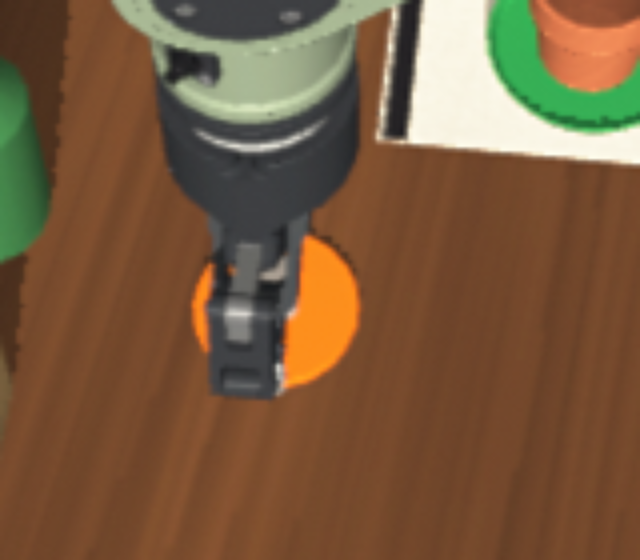

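```bash
python3 - <<'E'
from h import *
s=ctrl.get_state();p=s["position"]
for d in(-.05,.05):
    q=np.r_[p[:2]+my*d,p[2]];print(d,q,(project("side",q)-[180,280])*4)
print((project("side",[.565,.284,.006])-[180,280])*4,(project("side",[.565,.284,.034])-[180,280])*4)
E
```

```text
-0.05 [0.57212234 0.2357555  0.03692524] [287.14811229 169.0410233 ]
0.05 [0.56011581 0.3350321  0.03692524] [254.08711901 384.96464166]
[277.45752168 304.66971585] [274.9000424  274.00332907]
```

```bash
python3 -m pendant '[{"hand":1,"dx":2.5,"dy":-1,"dz":3,"wx":0,"wy":0,"wz":0},{"hand":1,"dx":2.5,"dy":-1,"dz":6,"wx":0,"wy":0,"wz":0},{"hand":-1,"dx":2.5,"dy":-1,"dz":6,"wx":0,"wy":0,"wz":0},{"hand":-1,"dx":2.5,"dy":-1,"dz":6,"wx":0,"wy":0,"wz":0},{"hand":-1,"dx":2.5,"dy":-1,"dz":6,"wx":0,"wy":0,"wz":0},{"hand":-1,"dx":2.5,"dy":-1,"dz":6,"wx":0,"wy":0,"wz":0},{"hand":-1,"dx":2.5,"dy":-1,"dz":6,"wx":0,"wy":0,"wz":0},{"hand":-1,"dx":2.5,"dy":-1,"dz":6,"wx":0,"wy":0,"wz":0}]' 40;python3 -m pendant '[{"hand":-1,"dx":0,"dy":0,"dz":0,"wx":0,"wy":0,"wz":0},{"hand":-1,"dx":0,"dy":0,"dz":0,"wx":0,"wy":0,"wz":0},{"hand":-1,"dx":0,"dy":0,"dz":0,"wx":0,"wy":0,"wz":0},{"hand":-1,"dx":0,"dy":0,"dz":0,"wx":0,"wy":0,"wz":0}]'
python3 - <<'E'
from h import *
im=snap("side","s13");cv2.imwrite("pics/s13z.png",cv2.resize(im[280:420,180:340],None,fx=4,fy=4))
E
```

```text
t: 15.05
position: [0.5625, 0.2843, 0.0286]
orientation: [0.0, -0.061, 0.998, 0.0]
ft_force: [0.4, -1.1, -0.0]
grip_width: 0.0187
t: 15.38
position: [0.5625, 0.2843, 0.0285]
orientation: [0.0, -0.061, 0.998, 0.0]
ft_force: [0.2, -0.4, 1.0]
grip_width: 0.0189
```

View pics/s13z.png

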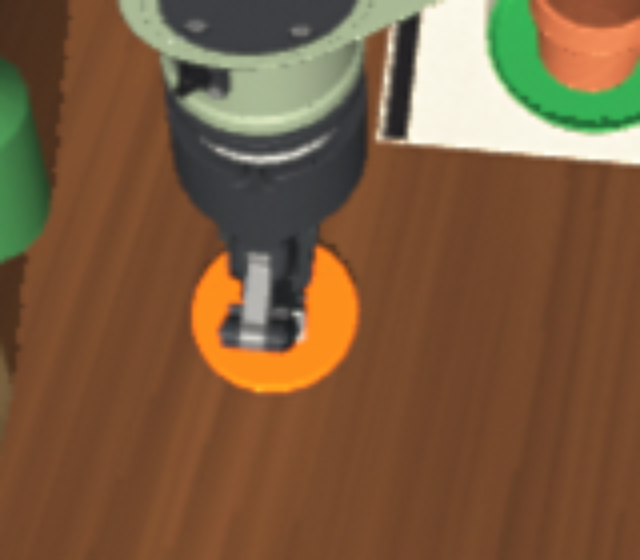

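```bash
python3 -m pendant '[{"hand":-1,"dx":0,"dy":0,"dz":-15,"wx":0,"wy":0,"wz":0},{"hand":-1,"dx":0,"dy":0,"dz":-40,"wx":0,"wy":0,"wz":0},{"hand":-1,"dx":0,"dy":0,"dz":-70,"wx":0,"wy":0,"wz":0},{"hand":-1,"dx":0,"dy":0,"dz":-100,"wx":0,"wy":0,"wz":0},{"hand":-1,"dx":0,"dy":0,"dz":-135,"wx":0,"wy":0,"wz":0},{"hand":-1,"dx":0,"dy":0,"dz":-135,"wx":0,"wy":0,"wz":0},{"hand":-1,"dx":0,"dy":0,"dz":-135,"wx":0,"wy":0,"wz":0}]' 60; python3 - <<'E'
from h import *
im=snap("side","s14");cv2.imwrite("pics/s14z.png",cv2.resize(im[230:420,180:340],None,fx=3,fy=3))
print(rel([.4825,-.1125,.165]))
E
```

```text
t: 16.02
position: [0.5641, 0.2848, 0.1666]
orientation: [0.003, -0.061, 0.998, 0.001]
ft_force: [0.5, -0.1, -1.1]
grip_width: 0.0181
[ 127.3 -384.1   -1.3]
```

View pics/s14z.png

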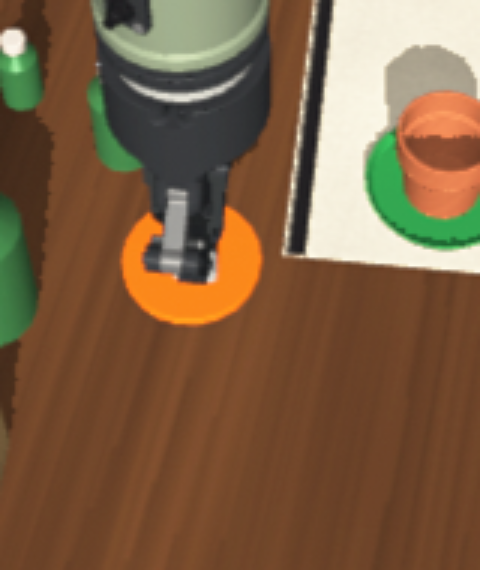

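```bash
python3 -m pendant '[{"hand":-1,"dx":10,"dy":-25,"dz":0,"wx":0,"wy":0,"wz":0},{"hand":-1,"dx":20,"dy":-60,"dz":0,"wx":0,"wy":0,"wz":0},{"hand":-1,"dx":32,"dy":-95,"dz":0,"wx":0,"wy":0,"wz":0},{"hand":-1,"dx":44,"dy":-130,"dz":0,"wx":0,"wy":0,"wz":0},{"hand":-1,"dx":56,"dy":-165,"dz":0,"wx":0,"wy":0,"wz":0},{"hand":-1,"dx":68,"dy":-200,"dz":0,"wx":0,"wy":0,"wz":0},{"hand":-1,"dx":80,"dy":-235,"dz":0,"wx":0,"wy":0,"wz":0},{"hand":-1,"dx":90,"dy":-265,"dz":0,"wx":0,"wy":0,"wz":0}]';python3 -m pendant '[{"hand":-1,"dx":10,"dy":-35,"dz":0,"wx":0,"wy":0,"wz":0},{"hand":-1,"dx":20,"dy":-70,"dz":0,"wx":0,"wy":0,"wz":0},{"hand":-1,"dx":32,"dy":-100,"dz":0,"wx":0,"wy":0,"wz":0},{"hand":-1,"dx":38,"dy":-119,"dz":0,"wx":0,"wy":0,"wz":0},{"hand":-1,"dx":38,"dy":-119,"dz":15,"wx":0,"wy":0,"wz":0},{"hand":-1,"dx":38,"dy":-119,"dz":30,"wx":0,"wy":0,"wz":0},{"hand":-1,"dx":38,"dy":-119,"dz":40,"wx":0,"wy":0,"wz":0},{"hand":-1,"dx":38,"dy":-119,"dz":40,"wx":0,"wy":0,"wz":0}]';python3 -m pendant '[{"hand":-1,"dx":0,"dy":0,"dz":0,"wx":0,"wy":0,"wz":0},{"hand":-1,"dx":0,"dy":0,"dz":0,"wx":0,"wy":0,"wz":0}]'; python3 - <<'E'
from h import *
im=snap("side","s15");cv2.imwrite("pics/s15z.png",cv2.resize(im[120:240,260:400],None,fx=5,fy=5))
print(rel([.4815,-.1125,.0955]))
print(blob(im,"side",(280,120,390,230),(5,200,120),(18,255,255),.115))
E
```

```text
t: 16.73
position: [0.5021, 0.0085, 0.1607]
orientation: [-0.003, -0.06, 0.998, 0.0]
ft_force: [0.7, -0.5, -0.2]
grip_width: 0.0182
t: 17.4
position: [0.478, -0.1112, 0.119]
orientation: [-0.004, -0.06, 0.998, 0.002]
ft_force: [-0.1, 0.2, -1.6]
grip_width: 0.0182
t: 17.57
position: [0.4816, -0.1121, 0.1231]
orientation: [-0.0, -0.061, 0.998, 0.0]
ft_force: [0.5, -0.5, -0.7]
grip_width: 0.0181
[ 0.6 -0.1 28.2]
{'area': 453.0, 'uv': array([332.8, 172.5]), 'plane': array([ 0.486, -0.085]), 'circ': array([ 0.4851, -0.0923]), 'r': 0.0372}
```

View pics/s15z.png

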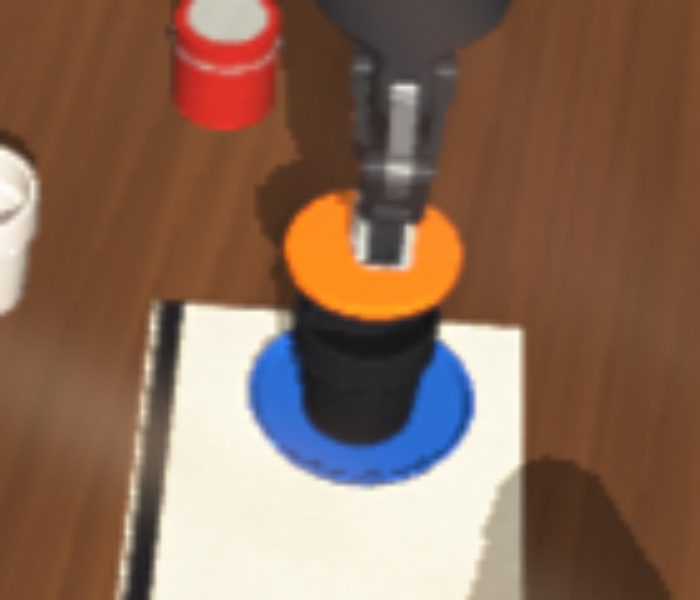

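```bash
python3 - <<'E'
from h import *
im=cv2.imread("pics/s15.png")
a=cv2.inRange(cv2.cvtColor(im,cv2.COLOR_BGR2HSV),(5,200,120),(18,255,255))
ys,xs=np.nonzero(a[120:240,260:400]);xs+=260;ys+=120
h=cv2.convexHull(np.stack([xs,ys],1).astype(np.int32))[:,0]
e=cv2.fitEllipse(h.astype(np.float32));print(e)
P=np.float32([plane("side",p,.1) for p in h.astype(float)]);print(cv2.minEnclosingCircle(P), plane("side",e[0],.1))
im=cv2.imread("pics/s6.png")
r=rect(im,"side",.067,(.483,-.112),.06,5000)
cv2.circle(r,(300,300),155,(255,255,0),1)
cv2.imwrite("pics/r6.png",r)
E
```

```text
((334.045654296875, 170.38900756835938), (25.57014274597168, 35.93787384033203), 95.6311264038086)
((0.4863848090171814, -0.10796574503183365), 0.03790576010942459) [ 0.48567228 -0.1072756 ]
```

View pics/r6.png

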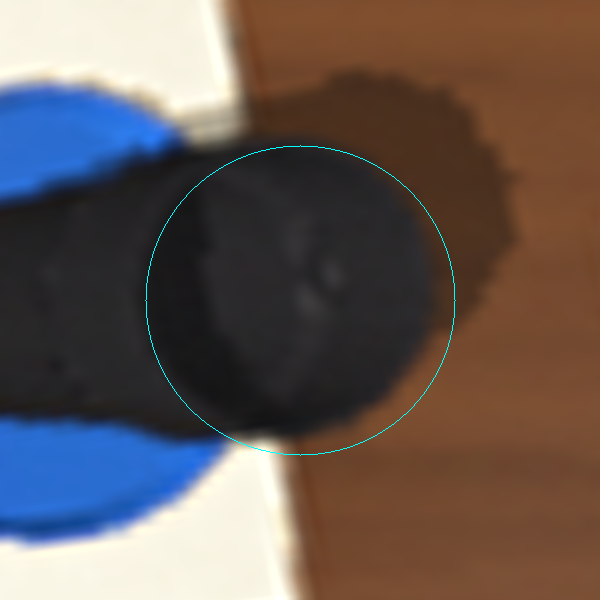

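Measured in the same camera, the cover is at (.486,-.108) and the black pot's rim at about (.485,-.1075), so they match. Lowering 27 mm.

```bash
python3 -m pendant '[{"hand":-1,"dx":0,"dy":0,"dz":8,"wx":0,"wy":0,"wz":0},{"hand":-1,"dx":0,"dy":0,"dz":17,"wx":0,"wy":0,"wz":0},{"hand":-1,"dx":0,"dy":0,"dz":23,"wx":0,"wy":0,"wz":0},{"hand":-1,"dx":0,"dy":0,"dz":27,"wx":0,"wy":0,"wz":0},{"hand":-1,"dx":0,"dy":0,"dz":27,"wx":0,"wy":0,"wz":0},{"hand":-1,"dx":0,"dy":0,"dz":27,"wx":0,"wy":0,"wz":0},{"hand":-1,"dx":0,"dy":0,"dz":27,"wx":0,"wy":0,"wz":0}]';python3 -m pendant '[{"hand":-1,"dx":0,"dy":0,"dz":1,"wx":0,"wy":0,"wz":0},{"hand":-1,"dx":0,"dy":0,"dz":1,"wx":0,"wy":0,"wz":0},{"hand":-1,"dx":0,"dy":0,"dz":1,"wx":0,"wy":0,"wz":0}]'
```

```text
t: 18.2
position: [0.4814, -0.1124, 0.0959]
orientation: [-0.0, -0.061, 0.998, 0.0]
ft_force: [0.9, 0.1, 0.0]
grip_width: 0.0183
t: 18.45
position: [0.4817, -0.1125, 0.0958]
orientation: [0.0, -0.061, 0.998, 0.0]
ft_force: [-1.9, 1.0, 6.0]
grip_width: 0.0177
```

Contact (6 N up). Open and rise.

```bash
python3 -m pendant '[{"hand":-0.3,"dx":0,"dy":0,"dz":0,"wx":0,"wy":0,"wz":0},{"hand":0,"dx":0,"dy":0,"dz":0,"wx":0,"wy":0,"wz":0},{"hand":0.3,"dx":0,"dy":0,"dz":0,"wx":0,"wy":0,"wz":0},{"hand":1,"dx":0,"dy":0,"dz":0,"wx":0,"wy":0,"wz":0},{"hand":1,"dx":0,"dy":0,"dz":0,"wx":0,"wy":0,"wz":0},{"hand":1,"dx":0,"dy":0,"dz":0,"wx":0,"wy":0,"wz":0}]';python3 -m pendant '[{"hand":1,"dx":0,"dy":0,"dz":-15,"wx":0,"wy":0,"wz":0},{"hand":1,"dx":0,"dy":0,"dz":-40,"wx":0,"wy":0,"wz":0},{"hand":1,"dx":0,"dy":0,"dz":-70,"wx":0,"wy":0,"wz":0},{"hand":1,"dx":0,"dy":0,"dz":-80,"wx":0,"wy":0,"wz":0},{"hand":1,"dx":0,"dy":0,"dz":-80,"wx":0,"wy":0,"wz":0}]'; python3 - <<'E'
from h import *
im=snap("side","s16");cv2.imwrite("pics/s16z.png",cv2.resize(im[120:240,260:400],None,fx=5,fy=5))
print("tin",rel([.681,.0095,.12]))
E
```

```text
t: 18.95
position: [0.4815, -0.1125, 0.0951]
orientation: [-0.0, -0.061, 0.998, 0.0]
ft_force: [-0.1, 0.3, 0.2]
grip_width: 0.0854
t: 19.37
position: [0.4841, -0.1136, 0.1787]
orientation: [0.003, -0.061, 0.998, -0.002]
ft_force: [-0.4, 0.5, 0.4]
grip_width: 0.0857
tin [-211.6   97.7   57. ]
```

View pics/s16z.png

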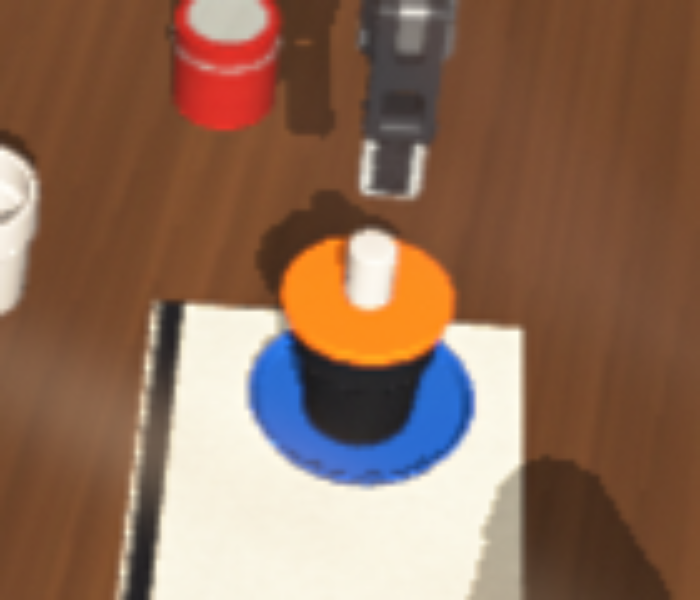

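The cover lies flat and centred on the black pot (disc at zoom (368,300), knob at (370,268)). Next is the yellow tin.

```bash
python3 -m pendant '[{"hand":1,"dx":-33,"dy":15,"dz":0,"wx":0,"wy":0,"wz":0},{"hand":1,"dx":-66,"dy":31,"dz":0,"wx":0,"wy":0,"wz":0},{"hand":1,"dx":-99,"dy":46,"dz":10,"wx":0,"wy":0,"wz":0},{"hand":1,"dx":-132,"dy":62,"dz":20,"wx":0,"wy":0,"wz":0},{"hand":1,"dx":-165,"dy":77,"dz":35,"wx":0,"wy":0,"wz":0},{"hand":1,"dx":-198,"dy":92,"dz":50,"wx":0,"wy":0,"wz":0},{"hand":1,"dx":-212,"dy":98,"dz":55,"wx":0,"wy":0,"wz":0},{"hand":1,"dx":-212,"dy":98,"dz":55,"wx":0,"wy":0,"wz":0}]';python3 -m pendant '[{"hand":1,"dx":0,"dy":0,"dz":0,"wx":0,"wy":0,"wz":0},{"hand":1,"dx":0,"dy":0,"dz":0,"wx":0,"wy":0,"wz":0}]'; python3 - <<'E'
from h import *
im=snap("side","s17");cv2.imwrite("pics/s17z.png",cv2.resize(im[130:290,150:310],None,fx=4,fy=4))
print("tin",rel([.681,.0095,.035]))
E
```

```text
t: 20.08
position: [0.6796, 0.013, 0.1144]
orientation: [-0.003, -0.062, 0.998, 0.001]
ft_force: [-0.9, -0.5, 0.2]
grip_width: 0.0856
t: 20.25
position: [0.6786, 0.01, 0.1186]
orientation: [-0.002, -0.06, 0.998, 0.0]
ft_force: [0.8, 0.0, -0.1]
grip_width: 0.0854
tin [-2.2 -0.5 84.6]
```

View pics/s17z.png

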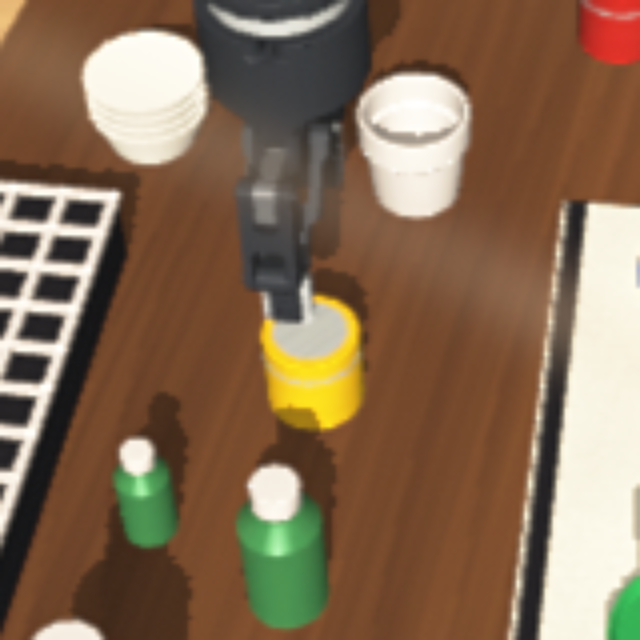

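```bash
python3 -m pendant '[{"hand":1,"dx":-1,"dy":-1,"dz":20,"wx":0,"wy":0,"wz":0},{"hand":1,"dx":-1,"dy":-1,"dz":45,"wx":0,"wy":0,"wz":0},{"hand":1,"dx":-1,"dy":-1,"dz":68,"wx":0,"wy":0,"wz":0},{"hand":1,"dx":-1,"dy":-1,"dz":84,"wx":0,"wy":0,"wz":0},{"hand":1,"dx":-1,"dy":-1,"dz":84,"wx":0,"wy":0,"wz":0},{"hand":1,"dx":-1,"dy":-1,"dz":84,"wx":0,"wy":0,"wz":0},{"hand":1,"dx":-1,"dy":-1,"dz":84,"wx":0,"wy":0,"wz":0}]'; python3 - <<'E'
from h import *
im=snap("side","s18");cv2.imwrite("pics/s18z.png",cv2.resize(im[130:290,150:310],None,fx=4,fy=4))
print("tin",rel([.681,.0095,.035]))
E
```

```text
t: 20.88
position: [0.6821, 0.0088, 0.0382]
orientation: [0.001, -0.06, 0.998, -0.0]
ft_force: [0.2, 0.2, 0.2]
grip_width: 0.0855
tin [1.6 0.8 3.8]
```

View pics/s18z.png

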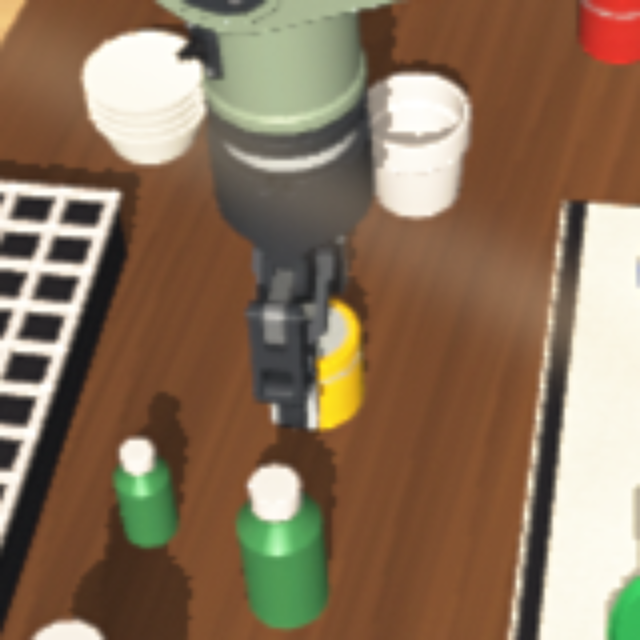

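```bash
python3 -m pendant '[{"hand":1,"dx":2.5,"dy":1,"dz":3,"wx":0,"wy":0,"wz":0},{"hand":1,"dx":2.5,"dy":1,"dz":3,"wx":0,"wy":0,"wz":0},{"hand":-1,"dx":2.5,"dy":1,"dz":3,"wx":0,"wy":0,"wz":0},{"hand":-1,"dx":2.5,"dy":1,"dz":3,"wx":0,"wy":0,"wz":0},{"hand":-1,"dx":2.5,"dy":1,"dz":3,"wx":0,"wy":0,"wz":0},{"hand":-1,"dx":2.5,"dy":1,"dz":3,"wx":0,"wy":0,"wz":0},{"hand":-1,"dx":2.5,"dy":1,"dz":3,"wx":0,"wy":0,"wz":0},{"hand":-1,"dx":2.5,"dy":1,"dz":3,"wx":0,"wy":0,"wz":0}]' 60;python3 -m pendant '[{"hand":-1,"dx":0,"dy":0,"dz":0,"wx":0,"wy":0,"wz":0},{"hand":-1,"dx":0,"dy":0,"dz":-15,"wx":0,"wy":0,"wz":0},{"hand":-1,"dx":0,"dy":0,"dz":-40,"wx":0,"wy":0,"wz":0},{"hand":-1,"dx":0,"dy":0,"dz":-70,"wx":0,"wy":0,"wz":0},{"hand":-1,"dx":0,"dy":0,"dz":-90,"wx":0,"wy":0,"wz":0},{"hand":-1,"dx":0,"dy":0,"dz":-90,"wx":0,"wy":0,"wz":0},{"hand":-1,"dx":0,"dy":0,"dz":-90,"wx":0,"wy":0,"wz":0}]'; python3 - <<'E'
from h import *
im=snap("side","s19");cv2.imwrite("pics/s19z.png",cv2.resize(im[130:290,150:310],None,fx=4,fy=4))
print("mid",rel([*mid,.12]))
E
```

```text
t: 21.6
position: [0.6794, 0.0102, 0.034]
orientation: [0.001, -0.061, 0.998, -0.0]
ft_force: [0.5, -0.0, 3.2]
grip_width: 0.0486
t: 22.18
position: [0.6796, 0.0102, 0.1253]
orientation: [0.002, -0.061, 0.998, -0.0]
ft_force: [0.2, -0.7, -2.2]
grip_width: 0.0488
mid [208.3  20.    3.2]
```

View pics/s19z.png

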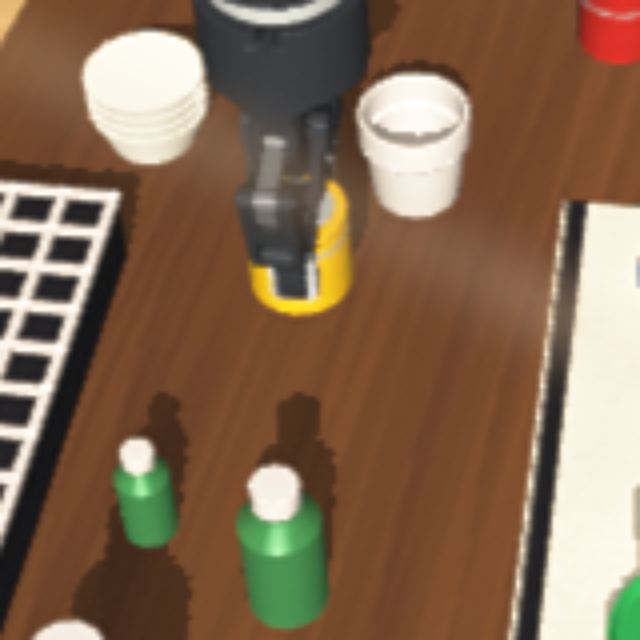

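Tin held (zoom 300,250). Moving to mid-mat.

```bash
python3 -m pendant '[{"hand":-1,"dx":25,"dy":2,"dz":0,"wx":0,"wy":0,"wz":0},{"hand":-1,"dx":60,"dy":6,"dz":0,"wx":0,"wy":0,"wz":0},{"hand":-1,"dx":95,"dy":9,"dz":0,"wx":0,"wy":0,"wz":0},{"hand":-1,"dx":130,"dy":12,"dz":0,"wx":0,"wy":0,"wz":0},{"hand":-1,"dx":165,"dy":16,"dz":0,"wx":0,"wy":0,"wz":0},{"hand":-1,"dx":195,"dy":19,"dz":0,"wx":0,"wy":0,"wz":0},{"hand":-1,"dx":208,"dy":20,"dz":0,"wx":0,"wy":0,"wz":0},{"hand":-1,"dx":208,"dy":20,"dz":0,"wx":0,"wy":0,"wz":0}]';python3 -m pendant '[{"hand":-1,"dx":0,"dy":0,"dz":20,"wx":0,"wy":0,"wz":0},{"hand":-1,"dx":0,"dy":0,"dz":40,"wx":0,"wy":0,"wz":0},{"hand":-1,"dx":0,"dy":0,"dz":60,"wx":0,"wy":0,"wz":0},{"hand":-1,"dx":0,"dy":0,"dz":72,"wx":0,"wy":0,"wz":0},{"hand":-1,"dx":0,"dy":0,"dz":72,"wx":0,"wy":0,"wz":0},{"hand":-1,"dx":0,"dy":0,"dz":72,"wx":0,"wy":0,"wz":0},{"hand":-1,"dx":0,"dy":0,"dz":72,"wx":0,"wy":0,"wz":0}]'; python3 - <<'E'
from h import *
im=snap("side","s20");cv2.imwrite("pics/s20z.png",cv2.resize(im[160:330,250:400],None,fx=3.5,fy=3.5))
print("mid",rel([*mid,.036]))
E
```

```text
t: 22.9
position: [0.4638, 0.0058, 0.1201]
orientation: [-0.005, -0.06, 0.998, 0.001]
ft_force: [-0.4, -0.1, -0.4]
grip_width: 0.0491
t: 23.48
position: [0.4706, 0.0048, 0.0514]
orientation: [0.0, -0.061, 0.998, -0.0]
ft_force: [0.3, -0.8, -1.0]
grip_width: 0.0486
mid [ 2.   0.5 15.9]
```

View pics/s20z.png

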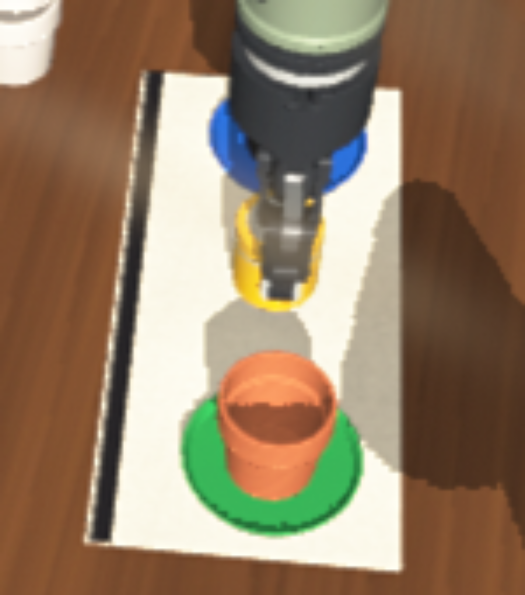

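```bash
python3 -m pendant '[{"hand":-1,"dx":3,"dy":0,"dz":5,"wx":0,"wy":0,"wz":0},{"hand":-1,"dx":3,"dy":0,"dz":10,"wx":0,"wy":0,"wz":0},{"hand":-1,"dx":3,"dy":0,"dz":14,"wx":0,"wy":0,"wz":0},{"hand":-1,"dx":3,"dy":0,"dz":14,"wx":0,"wy":0,"wz":0},{"hand":-1,"dx":3,"dy":0,"dz":14,"wx":0,"wy":0,"wz":0}]';python3 -m pendant '[{"hand":-1,"dx":0,"dy":0,"dz":1,"wx":0,"wy":0,"wz":0},{"hand":-1,"dx":0,"dy":0,"dz":2,"wx":0,"wy":0,"wz":0},{"hand":-1,"dx":0,"dy":0,"dz":2,"wx":0,"wy":0,"wz":0},{"hand":-1,"dx":0,"dy":0,"dz":2,"wx":0,"wy":0,"wz":0}]'
```

```text
t: 23.95
position: [0.4665, 0.0046, 0.037]
orientation: [-0.0, -0.061, 0.998, 0.0]
ft_force: [-0.0, 0.9, -1.6]
grip_width: 0.0487
t: 24.28
position: [0.4672, 0.0045, 0.0359]
orientation: [0.0, -0.061, 0.998, -0.0]
ft_force: [-2.8, 0.3, 4.3]
grip_width: 0.0491
```

Contact. Release and go up.

```bash
python3 -m pendant '[{"hand":0.3,"dx":0,"dy":0,"dz":0,"wx":0,"wy":0,"wz":0},{"hand":0.6,"dx":0,"dy":0,"dz":0,"wx":0,"wy":0,"wz":0},{"hand":1,"dx":0,"dy":0,"dz":0,"wx":0,"wy":0,"wz":0},{"hand":1,"dx":0,"dy":0,"dz":0,"wx":0,"wy":0,"wz":0},{"hand":1,"dx":0,"dy":0,"dz":0,"wx":0,"wy":0,"wz":0}]';python3 -m pendant '[{"hand":1,"dx":0,"dy":0,"dz":-15,"wx":0,"wy":0,"wz":0},{"hand":1,"dx":0,"dy":0,"dz":-40,"wx":0,"wy":0,"wz":0},{"hand":1,"dx":0,"dy":0,"dz":-75,"wx":0,"wy":0,"wz":0},{"hand":1,"dx":0,"dy":0,"dz":-110,"wx":0,"wy":0,"wz":0},{"hand":1,"dx":0,"dy":0,"dz":-140,"wx":0,"wy":0,"wz":0},{"hand":1,"dx":0,"dy":0,"dz":-140,"wx":0,"wy":0,"wz":0}]'; python3 - <<'E'
from h import *
print("bottle",rel([.658,.136,.17]))
im=snap("side","s21");cv2.imwrite("pics/s21z.png",cv2.resize(im[130:330,150:400],None,fx=3,fy=3))
E
```

```text
t: 24.7
position: [0.4668, 0.0046, 0.0352]
orientation: [-0.0, -0.061, 0.998, 0.0]
ft_force: [-0.2, 0.6, 0.0]
grip_width: 0.0853
t: 25.2
position: [0.4717, 0.0038, 0.1822]
orientation: [0.007, -0.061, 0.998, -0.002]
ft_force: [0.6, -1.0, 0.1]
grip_width: 0.0851
bottle [-200.7  108.8   14.5]
```

View pics/s21z.png

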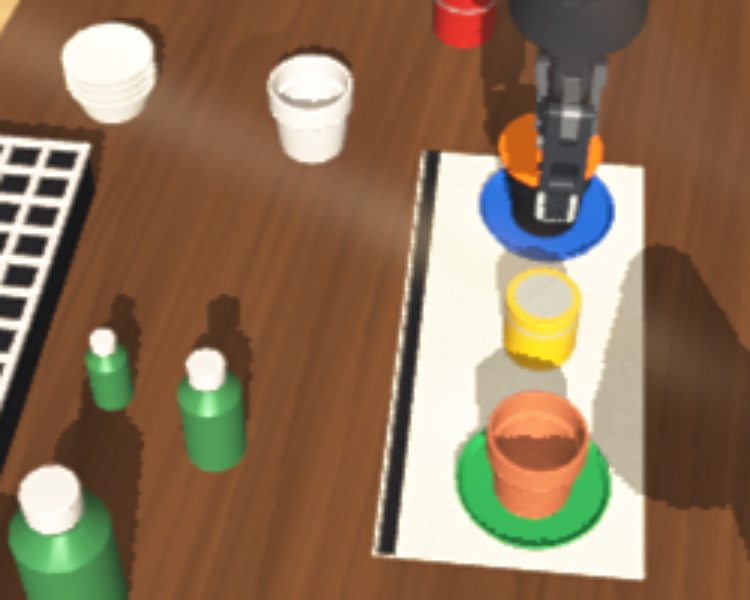

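The tin stands mid-mat at zoom (541,320), upright. Now the bottle.

```bash
python3 -m pendant '[{"hand":1,"dx":-33,"dy":18,"dz":0,"wx":0,"wy":0,"wz":0},{"hand":1,"dx":-66,"dy":36,"dz":0,"wx":0,"wy":0,"wz":0},{"hand":1,"dx":-99,"dy":54,"dz":0,"wx":0,"wy":0,"wz":0},{"hand":1,"dx":-132,"dy":72,"dz":0,"wx":0,"wy":0,"wz":0},{"hand":1,"dx":-165,"dy":90,"dz":5,"wx":0,"wy":0,"wz":0},{"hand":1,"dx":-198,"dy":107,"dz":10,"wx":0,"wy":0,"wz":0},{"hand":1,"dx":-201,"dy":109,"dz":14,"wx":0,"wy":0,"wz":0},{"hand":1,"dx":-201,"dy":109,"dz":14,"wx":0,"wy":0,"wz":0}]';python3 -m pendant '[{"hand":1,"dx":0,"dy":0,"dz":0,"wx":0,"wy":0,"wz":0},{"hand":1,"dx":0,"dy":0,"dz":0,"wx":0,"wy":0,"wz":0}]'; python3 - <<'E'
from h import *
im=snap("side","s22");cv2.imwrite("pics/s22z.png",cv2.resize(im[170:330,130:290],None,fx=4,fy=4))
print("bottle",rel([.658,.136,.046]))
E
```

```text
t: 25.92
position: [0.6523, 0.1382, 0.157]
orientation: [-0.003, -0.062, 0.998, -0.0]
ft_force: [-1.3, -0.1, -0.1]
grip_width: 0.0854
t: 26.08
position: [0.6517, 0.1362, 0.1604]
orientation: [-0.001, -0.06, 0.998, -0.0]
ft_force: [-0.5, 0.1, 0.7]
grip_width: 0.0854
bottle [ -6.1  -0.8 115.1]
```

View pics/s22z.png

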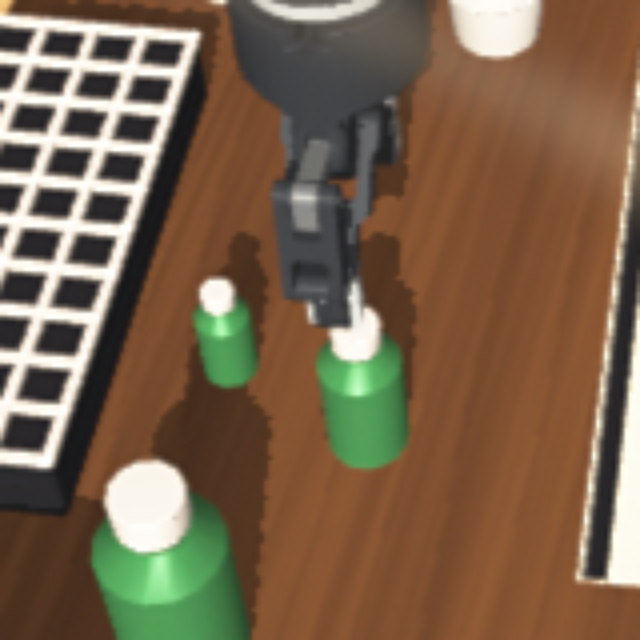

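```bash
python3 -c "
from h import *
print(plane('side',(130+368/4,170+448/4),0),plane('side',(130+366/4,170+370/4),.06))"
python3 -m pendant '[{"hand":1,"dx":-5,"dy":-1,"dz":20,"wx":0,"wy":0,"wz":0},{"hand":1,"dx":-5,"dy":-1,"dz":45,"wx":0,"wy":0,"wz":0},{"hand":1,"dx":-5,"dy":-1,"dz":70,"wx":0,"wy":0,"wz":0},{"hand":1,"dx":-5,"dy":-1,"dz":95,"wx":0,"wy":0,"wz":0},{"hand":1,"dx":-5,"dy":-1,"dz":114,"wx":0,"wy":0,"wz":0},{"hand":1,"dx":-5,"dy":-1,"dz":114,"wx":0,"wy":0,"wz":0},{"hand":1,"dx":-5,"dy":-1,"dz":114,"wx":0,"wy":0,"wz":0},{"hand":1,"dx":-5,"dy":-1,"dz":114,"wx":0,"wy":0,"wz":0}]'; python3 - <<'E'
from h import *
im=snap("side","s23");cv2.imwrite("pics/s23z.png",cv2.resize(im[170:330,130:290],None,fx=4,fy=4))
print("bottle",rel([.658,.136,.046]))
E
```

```text
[0.65715115 0.14284875] [0.65429879 0.13958389]
t: 26.8
position: [0.6592, 0.1362, 0.0494]
orientation: [0.001, -0.06, 0.998, 0.0]
ft_force: [1.2, 0.1, 0.8]
grip_width: 0.0854
bottle [ 1.9 -0.2  4. ]
```

View pics/s23z.png

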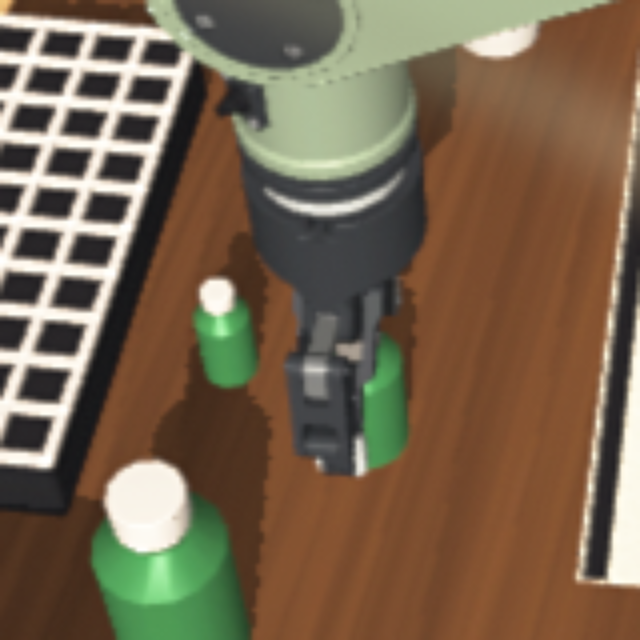

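The near finger (zoom col 335) sits about 4 mm past the bottle axis (col 365), so I shift back and close.

```bash
python3 -m pendant '[{"hand":1,"dx":4,"dy":0,"dz":3,"wx":0,"wy":0,"wz":0},{"hand":1,"dx":4,"dy":0,"dz":3,"wx":0,"wy":0,"wz":0},{"hand":-1,"dx":4,"dy":0,"dz":3,"wx":0,"wy":0,"wz":0},{"hand":-1,"dx":4,"dy":0,"dz":3,"wx":0,"wy":0,"wz":0},{"hand":-1,"dx":4,"dy":0,"dz":3,"wx":0,"wy":0,"wz":0},{"hand":-1,"dx":4,"dy":0,"dz":3,"wx":0,"wy":0,"wz":0},{"hand":-1,"dx":4,"dy":0,"dz":3,"wx":0,"wy":0,"wz":0},{"hand":-1,"dx":4,"dy":0,"dz":3,"wx":0,"wy":0,"wz":0}]' 60;python3 -m pendant '[{"hand":-1,"dx":0,"dy":0,"dz":0,"wx":0,"wy":0,"wz":0},{"hand":-1,"dx":0,"dy":0,"dz":-15,"wx":0,"wy":0,"wz":0},{"hand":-1,"dx":0,"dy":0,"dz":-40,"wx":0,"wy":0,"wz":0},{"hand":-1,"dx":0,"dy":0,"dz":-70,"wx":0,"wy":0,"wz":0},{"hand":-1,"dx":0,"dy":0,"dz":-90,"wx":0,"wy":0,"wz":0},{"hand":-1,"dx":0,"dy":0,"dz":-90,"wx":0,"wy":0,"wz":0},{"hand":-1,"dx":0,"dy":0,"dz":-90,"wx":0,"wy":0,"wz":0}]'; python3 - <<'E'
from h import *
im=snap("side","s24");cv2.imwrite("pics/s24z.png",cv2.resize(im[170:330,130:290],None,fx=4,fy=4))
g=mid+.060*mx;print(g,rel([*g,.12]))
E
```

```text
t: 27.52
position: [0.6549, 0.1362, 0.0448]
orientation: [0.001, -0.061, 0.998, -0.0]
ft_force: [0.1, 0.1, 2.3]
grip_width: 0.0386
t: 28.1
position: [0.6553, 0.1364, 0.1366]
orientation: [0.002, -0.061, 0.998, 0.0]
ft_force: [0.4, 0.5, -1.9]
grip_width: 0.0386
[0.52841596 0.01220392] [ 139.5 -107.9   14.4]
```

View pics/s24z.png

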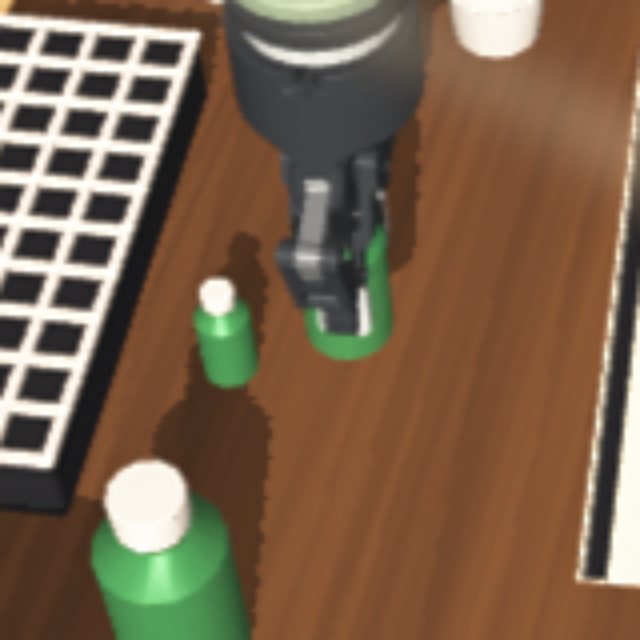

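Bottle held upright (zoom 348,300). Carrying it to 60 mm behind the tin.

```bash
python3 -m pendant '[{"hand":-1,"dx":20,"dy":-15,"dz":0,"wx":0,"wy":0,"wz":0},{"hand":-1,"dx":45,"dy":-35,"dz":0,"wx":0,"wy":0,"wz":0},{"hand":-1,"dx":70,"dy":-55,"dz":0,"wx":0,"wy":0,"wz":0},{"hand":-1,"dx":95,"dy":-75,"dz":0,"wx":0,"wy":0,"wz":0},{"hand":-1,"dx":120,"dy":-93,"dz":0,"wx":0,"wy":0,"wz":0},{"hand":-1,"dx":137,"dy":-107,"dz":0,"wx":0,"wy":0,"wz":0},{"hand":-1,"dx":137,"dy":-107,"dz":0,"wx":0,"wy":0,"wz":0},{"hand":-1,"dx":137,"dy":-107,"dz":0,"wx":0,"wy":0,"wz":0}]';python3 -m pendant '[{"hand":-1,"dx":0,"dy":0,"dz":20,"wx":0,"wy":0,"wz":0},{"hand":-1,"dx":0,"dy":0,"dz":40,"wx":0,"wy":0,"wz":0},{"hand":-1,"dx":0,"dy":0,"dz":60,"wx":0,"wy":0,"wz":0},{"hand":-1,"dx":0,"dy":0,"dz":75,"wx":0,"wy":0,"wz":0},{"hand":-1,"dx":0,"dy":0,"dz":75,"wx":0,"wy":0,"wz":0},{"hand":-1,"dx":0,"dy":0,"dz":75,"wx":0,"wy":0,"wz":0},{"hand":-1,"dx":0,"dy":0,"dz":75,"wx":0,"wy":0,"wz":0}]'; python3 - <<'E'
from h import *
im=snap("side","s25");cv2.imwrite("pics/s25z.png",cv2.resize(im[160:330,220:390],None,fx=3.5,fy=3.5))
g=mid+.060*mx;print(g,rel([*g,.047]))
E
```

```text
t: 28.82
position: [0.529, 0.013, 0.1323]
orientation: [-0.002, -0.06, 0.998, 0.001]
ft_force: [0.3, 1.1, -1.2]
grip_width: 0.0386
t: 29.4
position: [0.5321, 0.0138, 0.0596]
orientation: [0.0, -0.061, 0.998, -0.0]
ft_force: [-0.2, 0.7, -0.4]
grip_width: 0.0385
[0.52841596 0.01220392] [ 4.3 -1.  13.2]
```

View pics/s25z.png

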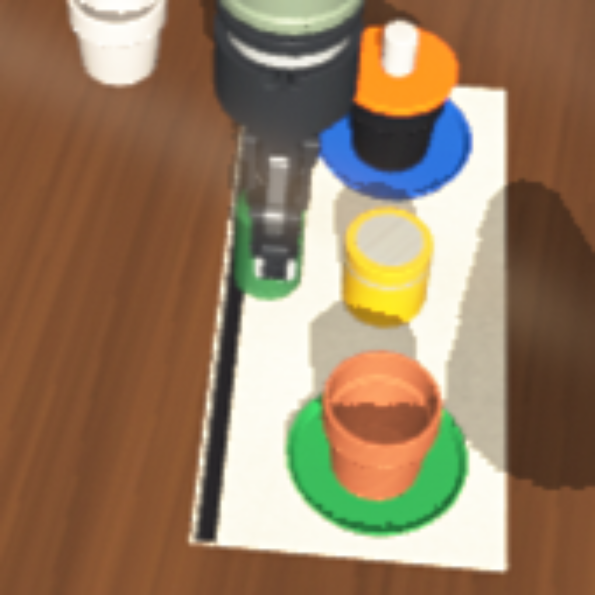

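```bash
python3 -m pendant '[{"hand":-1,"dx":3,"dy":-1,"dz":4,"wx":0,"wy":0,"wz":0},{"hand":-1,"dx":5,"dy":-1,"dz":8,"wx":0,"wy":0,"wz":0},{"hand":-1,"dx":5,"dy":-1,"dz":12,"wx":0,"wy":0,"wz":0},{"hand":-1,"dx":5,"dy":-1,"dz":12,"wx":0,"wy":0,"wz":0},{"hand":-1,"dx":5,"dy":-1,"dz":12,"wx":0,"wy":0,"wz":0}]';python3 -m pendant '[{"hand":-1,"dx":0,"dy":0,"dz":1,"wx":0,"wy":0,"wz":0},{"hand":-1,"dx":0,"dy":0,"dz":1.5,"wx":0,"wy":0,"wz":0},{"hand":-1,"dx":0,"dy":0,"dz":1.5,"wx":0,"wy":0,"wz":0},{"hand":-1,"dx":0,"dy":0,"dz":1.5,"wx":0,"wy":0,"wz":0}]'
```

```text
t: 29.87
position: [0.5262, 0.0118, 0.0472]
orientation: [-0.0, -0.06, 0.998, 0.0]
ft_force: [-0.8, -0.0, -1.0]
grip_width: 0.0383
t: 30.2
position: [0.5266, 0.0118, 0.0468]
orientation: [-0.0, -0.061, 0.998, -0.0]
ft_force: [-3.5, -0.6, 5.6]
grip_width: 0.0385
```

Contact. Release, rise and back away towards the robot's left.

```bash
python3 -m pendant '[{"hand":0.2,"dx":0,"dy":0,"dz":0,"wx":0,"wy":0,"wz":0},{"hand":0.5,"dx":0,"dy":0,"dz":0,"wx":0,"wy":0,"wz":0},{"hand":1,"dx":0,"dy":0,"dz":0,"wx":0,"wy":0,"wz":0},{"hand":1,"dx":0,"dy":0,"dz":0,"wx":0,"wy":0,"wz":0},{"hand":1,"dx":0,"dy":0,"dz":0,"wx":0,"wy":0,"wz":0}]';python3 -m pendant '[{"hand":1,"dx":0,"dy":0,"dz":-10,"wx":0,"wy":0,"wz":0},{"hand":1,"dx":0,"dy":0,"dz":-30,"wx":0,"wy":0,"wz":0},{"hand":1,"dx":0,"dy":0,"dz":-60,"wx":0,"wy":0,"wz":0},{"hand":1,"dx":0,"dy":0,"dz":-95,"wx":0,"wy":0,"wz":0},{"hand":1,"dx":0,"dy":0,"dz":-130,"wx":0,"wy":0,"wz":0},{"hand":1,"dx":0,"dy":0,"dz":-160,"wx":0,"wy":0,"wz":0},{"hand":1,"dx":0,"dy":0,"dz":-180,"wx":0,"wy":0,"wz":0}]';python3 -m pendant '[{"hand":1,"dx":0,"dy":35,"dz":0,"wx":0,"wy":0,"wz":0},{"hand":1,"dx":0,"dy":70,"dz":0,"wx":0,"wy":0,"wz":0},{"hand":1,"dx":0,"dy":105,"dz":0,"wx":0,"wy":0,"wz":0},{"hand":1,"dx":0,"dy":140,"dz":0,"wx":0,"wy":0,"wz":0},{"hand":1,"dx":0,"dy":175,"dz":0,"wx":0,"wy":0,"wz":0},{"hand":1,"dx":0,"dy":210,"dz":0,"wx":0,"wy":0,"wz":0},{"hand":1,"dx":0,"dy":245,"dz":0,"wx":0,"wy":0,"wz":0},{"hand":1,"dx":0,"dy":280,"dz":0,"wx":0,"wy":0,"wz":0}]';python3 -m pendant '[{"hand":1,"dx":35,"dy":10,"dz":0,"wx":0,"wy":0,"wz":0},{"hand":1,"dx":70,"dy":20,"dz":0,"wx":0,"wy":0,"wz":0},{"hand":1,"dx":105,"dy":30,"dz":0,"wx":0,"wy":0,"wz":0},{"hand":1,"dx":140,"dy":40,"dz":0,"wx":0,"wy":0,"wz":0},{"hand":1,"dx":175,"dy":60,"dz":0,"wx":0,"wy":0,"wz":0},{"hand":1,"dx":200,"dy":80,"dz":0,"wx":0,"wy":0,"wz":0},{"hand":1,"dx":200,"dy":80,"dz":0,"wx":0,"wy":0,"wz":0},{"hand":1,"dx":200,"dy":80,"dz":0,"wx":0,"wy":0,"wz":0}]'; python3 - <<'E'
from h import *
im=snap("side","s26");cv2.imwrite("pics/s26z.png",cv2.resize(im[100:330,220:420],None,fx=2.5,fy=2.5))
im=snap("top","t26");cv2.imwrite("pics/t26z.png",cv2.resize(im[130:300,160:430],None,fx=2.8,fy=2.8,interpolation=cv2.INTER_CUBIC))
E
```

```text
t: 30.62
position: [0.5263, 0.0118, 0.0456]
orientation: [-0.0, -0.061, 0.998, 0.0]
ft_force: [-0.2, 1.1, -0.8]
grip_width: 0.0858
t: 31.2
position: [0.5279, 0.0116, 0.2306]
orientation: [0.003, -0.061, 0.998, -0.001]
ft_force: [1.3, -0.7, -0.4]
grip_width: 0.0851
t: 31.87
position: [0.492, 0.2914, 0.2267]
orientation: [0.0, -0.061, 0.998, 0.0]
ft_force: [-0.1, -0.5, -0.2]
grip_width: 0.0853
t: 32.53
position: [0.2831, 0.3456, 0.2265]
orientation: [0.001, -0.062, 0.998, 0.0]
ft_force: [0.8, -0.4, -0.0]
grip_width: 0.0855
```

View pics/s26z.png

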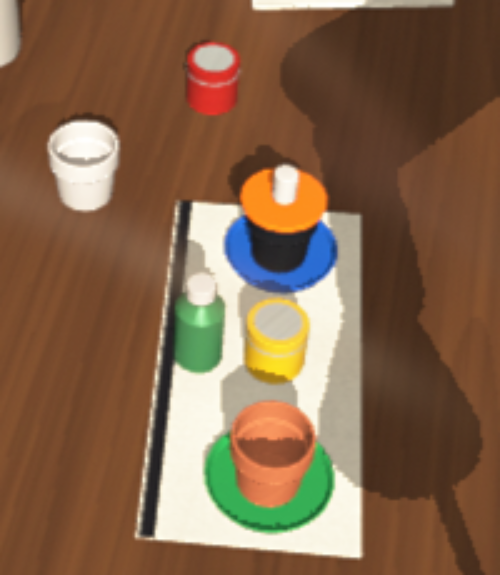

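View pics/t26z.png

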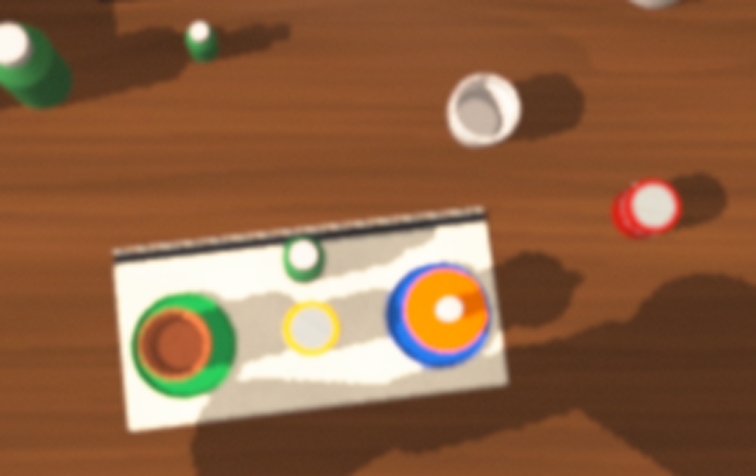

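Both views show everything standing: cover at top zoom (446,309), clay pot (175,344), tin (311,328), bottle cap (303,252). A final numeric check follows, comparing each against the saucers in the same view.

```bash
python3 - <<'E'
from h import *
S=cv2.imread("pics/s26.png");T=cv2.imread("pics/t26.png")
ref={"side":(np.array([.4830,-.1103]),np.array([.4555,.1235])),"top":(np.array([.4827,-.1137]),np.array([.454,.1205]))}
W=(0,0,110);Wh=(180,110,255)
def show(n,name,c):
    b,g=ref[n];m=(b+g)/2;y=(g-b)/np.linalg.norm(g-b);x=np.array([y[1],-y[0]])
    print(n,name,"mat mm",np.round(1000*np.array([(c-m)@x,(c-m)@y]),1))
for n,im,rois in(("side",S,dict(clay=(310,258,348,302),tin=(318,218,346,240),cap=(293,208,308,222),cover=(312,165,356,195))),
                 ("top",T,dict(clay=(205,238,240,270),tin=(261,238,282,258),cap=(261,214,275,229),cover=(300,220,340,262)))):
    for k,lo,hi,z in(("clay",(0,110,90),(16,255,255),.067),("tin",(15,0,90),(40,255,255),.052),("cap",W,Wh,.09),("cover",(5,200,100),(20,255,255),.073)):
        r=blob(im,n,rois[k],lo,hi,z)
        if r: print(r["r"],r["area"]);show(n,k,r["circ"])
rows=[]
for n,im in(("side",S),("top",T)):
    row=[]
    for (c,z,rad) in((ref[n][1],.067,.031),(sum(ref[n])/2,.052,.025),(ref[n][0],.073,.036)):
        q=rect(im,n,z,c,.05,2600);cv2.circle(q,(130,130),int(rad*2600),(255,0,255),1);row.append(q)
    rows.append(np.hstack(row))
cv2.imwrite("pics/f.png",np.vstack(rows))
W0=cv2.imread("pics/top0.png")
for nm,roi in(("white",(315,152,350,186)),("red",(375,190,408,218))):
    x0,y0,x1,y1=roi
    print(nm,cv2.phaseCorrelate(np.float32(cv2.cvtColor(W0,6)[y0:y1,x0:x1]),np.float32(cv2.cvtColor(T,6)[y0:y1,x0:x1])))
E
```

```text
0.0453 1052.5
side clay mat mm [  5.2 133.3]
0.0392 567.0
side tin mat mm [-0.5 -0.6]
0.0218 180.0
side cap mat mm [62.9  3.1]
0.0382 495.0
side cover mat mm [   3.4 -116.5]
0.0303 445.0
top clay mat mm [  0.8 119.8]
0.0341 380.0
top tin mat mm [-1.2  1.1]
0.0213 154.5
top cap mat mm [59.   2.5]
0.0333 532.0
top cover mat mm [   1.1 -116.9]
white ((0.03184109413017211, 0.05683424404510973), 0.9644041486360408)
red ((-0.008720747413239138, -0.010890480808148695), 0.9974165935207296)
```

View pics/f.png

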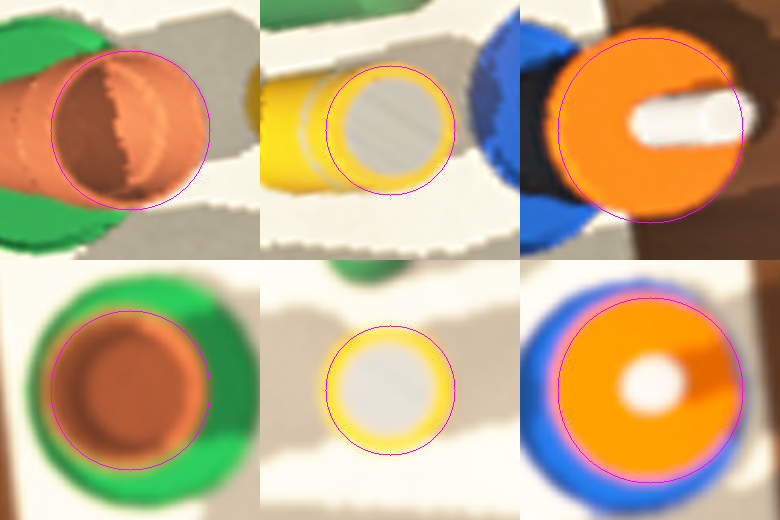

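All placements are within about 4 mm of target in both views. The gripper is clear, so I'm handing in.

```bash
python3 -c "
from bench import ctrl
s=ctrl.get_state();print(s['t'],s['joint_velocities'].round(3));print(ctrl.sign_off())"
```

```text
32.6333 [-0.024  0.013 -0.006  0.001 -0.001  0.002]
the job is handed in; nothing more can be done
None
```

The job is done and handed in at t ≈ 32.6 s. The black pot is on the blue saucer with the orange cover on top, and the terracotta pot is on the green saucer. The yellow tin is midway between the saucers, with the middle-sized bottle about 60 mm behind it. Everything is released, the gripper is clear, and sign-off gave no verdict.

**Last checks, in the mat's frame:**
- **Tin:** about 1 mm from midway in both views.
- **Bottle:** 59–63 mm behind the row and 2–3 mm off the mat's middle.
- **Cover:** 1–3.5 mm from the blue saucer's centre, by view. I compared it with the pot's rim only before lowering it, and they agreed to about 1 mm.
- **Terracotta pot:** about 2 mm from the green saucer's centre in the top view.
- **Black pot:** covered by then. It looked centred on its saucer before the cover went on.
- **White pot and red tin:** no visible movement in the top view.

**Disagreements:**
- The side-view colour measurement of the terracotta pot read about 15 mm off centre. That mask also took in the pot's outer wall. The rim outline in the same picture was centred to within about 2 mm, so I discounted the reading.
- The two cameras differ by about 3 mm in y, so I compared positions only within the same view.

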